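# Roll two hexagonal sample carriers copper side up and load the inspection cradle

### The job

Get both hexagonal sample carriers ready for the microscope: lay one in each bay of the black cradle, copper coupon facing straight up, seated flat on the bay floor and let go. Turn them by rolling one flat at a time: the carrier whose copper is two flats from the top must be set down, let go and left lying still for a moment on the counter or a mat with its copper one flat from the top, then taken again. Set the carriers down gently and leave everything else where it stands.

Things in the scene. Friction and masses are not known exactly. Their poses are not given: they have to be found in the camera images.
- carrier_a_centre (a point): Middle of a loose hexagonal aluminium bar, 56 mm long, 44 mm across flats, 51 mm across corners, about 0.2 kg, a coloured coupon flush on each flat. Lying on a flat this point is 22 mm up. x: along the bar to the white-disc end; z: outward normal of the copper flat. The end faces are plain, flat and parallel, good to grip. Starts on a mat, copper two flats from the top (green on top)
- carrier_b_centre (a point): Middle of a second bar just like carrier_a, same axes, on the other mat; it starts with the copper one flat from the top (yellow on top). On both bars the coupons, going round x right-handed, are copper (orange-brown metal), white, blue, dark grey, green, yellow. The end at +x has a white disc, the end at -x a black one.
- bay_0 (a point): Middle of the floor of one bay of the fixed black cradle (42 mm in x by 190 mm in y; two bays, 100 mm apart along y). The floor is 10 mm above the counter. x: along the bay; z up. A carrier lies along x, either way round, its middle 22 mm above this point, its ends overhanging the cradle by 7 mm each.
- bay_1 (a point): The same for the other bay, 100 mm from bay_0 towards the cradle's -y. A bay's floor is 27 mm wide between two cheeks that slope outward 60 degrees from level like the carrier's own flats, rise 16 mm above the floor and guide the carrier in.
- mat_l: blue square mat fixed on the counter, 110 x 110 x 2 mm, on which one of the carriers starts; origin under its centre. The counter between the two mats, about 0.5 m ahead of the robot and in front of the cradle, is clear
- mat_r: blue square mat fixed on the counter, 110 x 110 x 2 mm, on which one of the carriers starts; origin under its centre. The counter between the two mats, about 0.5 m ahead of the robot and in front of the cradle, is clear
- microscope (a point): Middle of the foot of the stereo microscope, fixed furniture about 0.2 m across and 0.4 m tall round this point; a slim upright rod on a small disc stands in front of it, about 0.10 m towards the robot and 20 mm to the left (y+) of this point.
- oil_bottle: small dropper bottle with dark pointed cap, 30 mm across, 76 mm tall, upright, loose; origin under its centre. Must not be disturbed.
- lens: lens in a black ring on a post, 32 mm across, 62 mm tall, upright, loose; origin under its centre. Must not be disturbed.
- propanol_bottle: white dropper bottle with red pointed cap, 40 mm across, 95 mm tall, upright, loose; origin under its centre. Must not be disturbed.
- mirror: black kinematic mirror mount on a pedestal, 49 x 44 mm, 80 mm tall, upright, loose; origin under its centre. Must not be disturbed.
- petri_dish: clear covered dish, 59 mm across, 14 mm high, loose, at the back; origin under its centre. Must not be disturbed.
- screw_pot: grey metal pot of screws, 49 mm across, 21 mm high, loose, at the back; origin under its centre. Must not be disturbed.
- driver: hex driver with blue handle lying on the counter, 146 mm long, 21 mm high, loose; origin under its middle, its length along y. Must not be disturbed.
- tweezers: black tweezers lying near the front edge of the counter, 120 mm long, 15 mm wide, 8 mm high, loose; origin under its middle, its length along y. Must not be disturbed.

How it is judged:
By the outcome, as a careful person would: the job done as asked, in the order asked, and still so for the second after the job is handed in, with the robot touching nothing.
It also fails if it takes over 72 s, if anything falls off the work surface, if the arm or the gripper's body presses on something with over 40 N, if the wrist force passes 120 N, or if a joint passes its speed limit or range.

### The arm

A 6-joint arm with a two-finger parallel gripper is mounted at the origin on a cart in front of the work surface, level with it; the furniture and walls round the work are solid. World frame = base frame: x ahead of the robot, y to its left, z up, the work surface at z = 0. Lengths are in mm, angles in rad, forces in N, time in s.
With the tool pointing down it reaches from about 275 to 1000 mm from the base axis. Payload 8.4 kg.
Tool frame: the origin (TCP) lies on the centre line of the jaws, within the pads' length; the fingertips stand 22 mm ahead of it and the grasp point (between the pads) lies 3 mm ahead of it; z points along the fingers, y is the direction in which the jaws open and shut (so a half turn about z gives the same grasp; the last joint's range is limited). The gripper opens to 85 mm and grips with 20 to 120 N. Pads are 22 mm wide; open, the fingers measure 114 mm over their backs; the gripper's body (76 mm by 85 mm) begins 54 mm behind the grasp point. The pads swing forward as they close: fully open they stand 13 mm farther back than shut.
Start: joints at [1.299, 0.353, 1.633, -0, 1.155, -0.002], TCP at [166.585, 602.393, 253.281] pointing down, gripper open.
Joint ranges: [-2.63, 2.63], [-0.92, 2.1], [0.06, 2.66], [-1.3, 4.44], [0, 2.69], [-3.02, 3.02]. Speed limits (rad/s): [2.22, 2.22, 2.79, 3.14, 3.14, 3.14].

### API

Orientations are given as [roll, pitch, yaw] about the fixed x, y, z axes, in that order (R = Rz(yaw) Ry(pitch) Rx(roll)).
In Python, from rig import r gives the robot as it stands.
- The arm moves only by the tool carry_out, never from a script. Its argument "rows" is text: rows parted by semicolons, each of 5 numbers parted by spaces: the opening, from 0 (shut) to 1 (fully open), then the shift along the tool's x, y, z in units of 30 mm (1.0 is 30 mm), then the turn about the tool's z in units of 8 degrees (1.0 is 8 degrees). A call has 1 to 12 rows; each row shifts and turns the commanded pose from where the row before left it, along the tool's axes as they then stand; what a row does not reach is not made up. A row lasts 1/8 s, in which the tool goes at most 62.5 mm and 10.7 degrees, less where a joint would pass 70% of its speed; a pose out of reach is approached as far as the arm can. A call is refused whole if a number of a shift passes 1 or a number of a turn 1, either way. A call with a gripper value outside its range is refused whole. The fingers move at their own pace and stop on an object; "newtons" is the grip in N (left out, the last holds). Time passes only in rows, so rows that do not move let the fingers close. It gives the time, the measured TCP pose, the force and the opening at its end, in the units of the state.
- r.sense(): the state, without advancing time (a new reading comes with each control period).
- r.grab_frame(name): name is "scene" or "side" or "wrist"; returns the picture (400x640x3 uint8, blue, green, red); there is no depth.
- r.get_calibration(name): a dict with "intrinsics" (3x3 intrinsics, pixels), "position" and "rotation" of the camera in the world. Camera axes: x right, y up, looking along -z (the intrinsics and any distortion apply to the point x, -y, -z); pixel columns grow to the right and rows downward; lengths in mm; the calibration is good to about 2 mm. The wrist camera is an equidistant fisheye: a pixel r from the principal point sees the ray r / f radians off the axis. A picture is of the moment at which its call begins: read the wrist's pose just before it. get_calibration takes no time and is no camera call; for the wrist camera it gives the pose at the moment of the call.
- r.sign_off(): hands the job in, once; it reports no verdict.
The state is a dict: "clock": time; "qpos": joint angles; "qvel": joint speeds; "joint_efforts": joint torques, N m; "eef_pos": TCP position; "tcp_rot": TCP orientation; "contact_force": force on the tool from outside, world axes, zero at the start; "wrist_torque": the same for the moment, N m; "opening": opening from 0.0 (shut) to 1.0 (fully open).
Only numpy, scipy, OpenCV 4.12 (cv2) and the standard library are available. Lean on these libraries where they do the work, as an engineer would, in place of code of your own. Each camera call takes 0.05 s, during which the arm holds its last target.

## Working session

There is one attempt and no reset: what is moved stays moved. The work goes in short steps, Python scripts to look and compute and a tool call to move; the robot and the scene stay as the last step left them, time stands still between calls to the robot, and variables do not carry over. Pictures are saved under pics/ and viewed, and the job is handed in when it is done.

Besides the shell and the picture viewer there is one more tool, called after ">>>" by a JSON object that holds its "method" and its "body". carry_out: Moves the arm, as the interface text tells. Its arguments: {"type":"object","properties":{"rows":{"type":"string"},"newtons":{"type":"number"}},"required":["rows"]}

```bash
ls; mkdir -p pics
python3 - <<'E'
from rig import r
import cv2
print(r.sense())
for n in ("scene","side","wrist"):
    c=r.get_calibration(n); print(n,c)
    cv2.imwrite(f"pics/{n}0.png",r.grab_frame(n))
E
```

```text
pics
{'clock': 0.0, 'qpos': array([ 1.29862879e+00,  3.53661086e-01,  1.63413913e+00,  1.96015081e-05,
        1.15520957e+00, -2.40177639e-03]), 'qvel': array([-8.31137218e-05, -5.77354929e-04,  5.19060833e-04,  3.31708151e-04,
       -1.86428238e-04,  4.91261381e-04]), 'joint_efforts': array([ 1.20172001e-03, -6.05250049e+01, -3.42072988e+01,  1.14380728e-04,
        9.16147255e-03,  2.89362629e-05]), 'eef_pos': array([166.44004446, 601.96164201, 252.55144837]), 'tcp_rot': array([-3.14017557e+00, -2.13253714e-05,  2.87181895e+00]), 'contact_force': array([-0.15880602,  0.78881786, -0.37937289]), 'wrist_torque': array([-0.00670819, -0.0568929 ,  0.01565593]), 'opening': 0.996244306637776}
scene {'intrinsics': array([[368.40395289,   0.        , 323.07863632],
       [  0.        , 368.40395289, 197.53073573],
       [  0.        ,   0.        ,   1.        ]]), 'position': array([ 325.24988183, -620.1429509 ,  785.4648067 ]), 'rotation': array([ 0.74702001, -0.00204044, -0.43646234])}
side {'intrinsics': array([[362.99749894,   0.        , 317.27293984],
       [  0.        , 362.99749894, 203.86333495],
       [  0.        ,   0.        ,   1.        ]]), 'position': array([158.39818492, 366.85631946, 733.76077589]), 'rotation': array([ 6.91891346e-01,  2.05198781e-03, -2.33656381e+00])}
wrist {'intrinsics': array([[309.70691629,   0.        , 324.60254705],
       [  0.        , 309.70691629, 196.11573806],
       [  0.        ,   0.        ,   1.        ]]), 'position': array([ 94.52505758, 621.21117672, 372.5527417 ]), 'rotation': array([-2.94708204e-01,  6.75822627e-04,  1.30260393e+00])}
```

View pics/scene0.png

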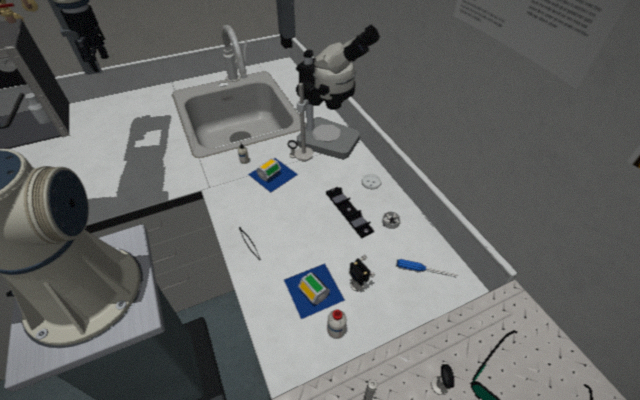

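View pics/side0.png

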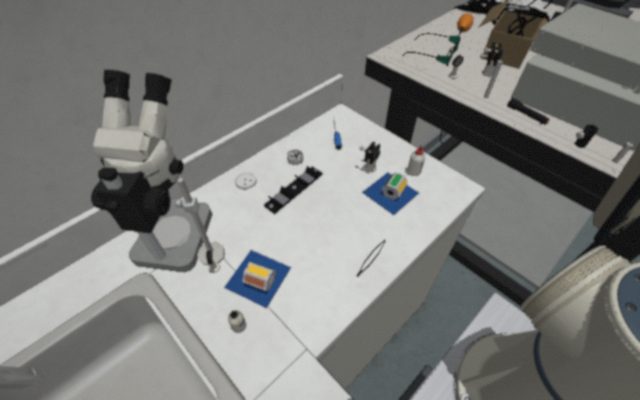

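View pics/wrist0.png

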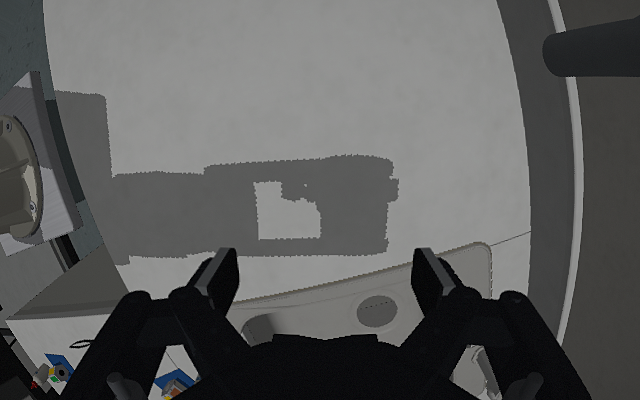

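```bash
cat > h.py <<'E'
import numpy as np, cv2
from scipy.spatial.transform import Rotation as Ro
from rig import r
def cal(n):
    c=r.get_calibration(n); return np.array(c["intrinsics"]),np.array(c["position"]),Ro.from_euler("xyz",c["rotation"]).as_matrix()
def ray(n,uv,c=None):
    K,p,R=c or cal(n); uv=np.atleast_2d(uv).astype(float)
    a=(uv[:,0]-K[0,2])/K[0,0]; b=(uv[:,1]-K[1,2])/K[1,1]
    if n=="wrist":
        t=np.hypot(a,b); s=np.where(t>1e-9,np.sin(t)/np.maximum(t,1e-9),1); d=np.c_[a*s,-b*s,-np.cos(t)]
    else: d=np.c_[a,-b,-np.ones(len(a))]
    return p,d@R.T
def onz(n,uv,z,c=None):
    p,d=ray(n,uv,c); return p+d*((z-p[2])/d[:,2])[:,None]
def proj(n,P,c=None):
    K,p,R=c or cal(n); q=(np.atleast_2d(P)-p)@R; x,y,z=q[:,0],-q[:,1],-q[:,2]
    if n=="wrist":
        rho=np.hypot(x,y); t=np.arctan2(rho,z); s=t/np.maximum(rho,1e-9); return np.c_[K[0,0]*x*s+K[0,2],K[1,1]*y*s+K[1,2]]
    return np.c_[K[0,0]*x/z+K[0,2],K[1,1]*y/z+K[1,2]]
def crop(img,x0,y0,w,h,s,name):
    cv2.imwrite(f"pics/{name}.png",cv2.resize(img[y0:y0+h,x0:x0+w],None,fx=s,fy=s,interpolation=cv2.INTER_CUBIC))
E
python3 - <<'E'
from h import *
im=cv2.imread("pics/scene0.png"); sd=cv2.imread("pics/side0.png")
a=np.hstack([cv2.resize(im[150:200,240:305],None,fx=6,fy=6,interpolation=2),cv2.resize(im[260:325,280:345],(390,300))])
b=np.hstack([cv2.resize(sd[245:310,220:300],(400,300)),cv2.resize(sd[165:220,355:425],(400,300))])
cv2.imwrite("pics/z0.png",np.vstack([np.pad(a,((0,0),(0,20),(0,0))),b]) )
for n,I in(("scene",im),("side",sd)):
    hsv=cv2.cvtColor(I,cv2.COLOR_BGR2HSV)
    m=cv2.inRange(hsv,(100,140,60),(125,255,200))
    k,l,s,c=cv2.connectedComponentsWithStats(m)
    for i in range(1,k):
        if s[i,4]>40: print(n,s[i],c[i],onz(n,c[i],2)[0].round(1))
print(onz("scene",[[331,189],[370,233]],10)); print(onz("side",[[268,208],[320,170]],10))
E
```

```text
scene [250 162  46  29 430] [275.24186047 177.83023256] [535.7 172.3   2. ]
scene [398 260  27  11 193] [410.50777202 265.09326425] [ 733.5 -261.4    2. ]
scene [ 285  265   59   53 1174] [313.22316865 291.80408859] [ 485.2 -226.4    2. ]
side [335 133   5  13  48] [337.10416667 139.4375    ] [ 739.3 -274.     2. ]
side [365 174  52  39 648] [388.72376543 195.76080247] [ 484.4 -208.8    2. ]
side [ 227  252   62   54 1102] [257.20780399 279.62250454] [531.2 196.5   2. ]
[[ 665.73448225   51.09865222   10.        ]
 [ 688.55283658 -137.50213638   10.        ]]
[[ 669.53544334   52.85837297   10.        ]
 [ 675.32798171 -138.72191785   10.        ]]
```

View pics/z0.png

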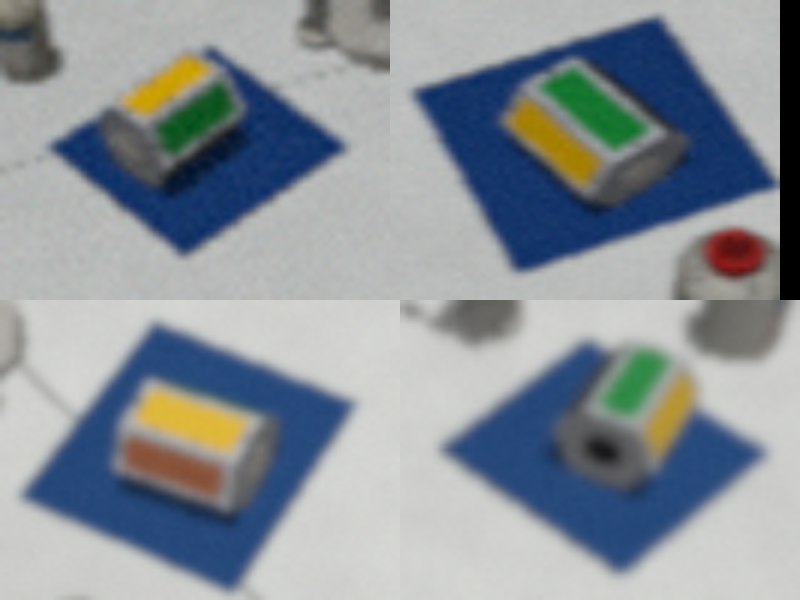

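```bash
cat >> h.py <<'E'
COL={"green":((50,90,50),(85,255,255)),"yellow":((20,120,120),(32,255,255)),"copper":((4,70,80),(16,200,215)),"blue":((100,140,60),(125,255,200))}
def blobs(n,I,col,z,c=None,mn=25,mx=1e9):
    m=cv2.inRange(cv2.cvtColor(I,cv2.COLOR_BGR2HSV),*COL[col]); k,l,s,ce=cv2.connectedComponentsWithStats(m); out=[]
    for i in range(1,k):
        if mn<s[i,4]<mx:
            ys,xs=np.where(l==i); P=onz(n,np.c_[xs,ys],z,c)[:,:2]; g=P.mean(0)
            # size-weight by rectangle
            rc=cv2.minAreaRect(P.astype(np.float32)); bx=cv2.boxPoints(rc); e=[bx[1]-bx[0],bx[2]-bx[1]]; e=max(e,key=np.linalg.norm)
            w,v=np.linalg.eigh(np.cov((P-g).T)); d=v[:,1]
            out.append((s[i,4],ce[i].round(1),g.round(1),np.round(rc[0],1),np.round(rc[1],1),np.degrees(np.arctan(e[1]/e[0])).round(1),np.degrees(np.arctan(d[1]/d[0])).round(1)))
    return out
E
python3 - <<'E'
from h import *
im=cv2.imread("pics/scene0.png"); sd=cv2.imread("pics/side0.png")
for n,I in(("scene",im),("side",sd)):
    for c in("green","yellow","copper"):
        for b in blobs(n,I,c,46): print(n,c,*b)
# cradle, other objects
cv2.imwrite("pics/z1.png",np.hstack([cv2.resize(im[170:280,310:420],(400,400),interpolation=2),cv2.resize(sd[130:220,240:330],(400,400),interpolation=2)]))
E
```

```text
scene green 74 [272.1 169.4] [527.8 165.5] [528.1 165.3] [47.5 21. ] 24.6 29.8
scene green 139 [313.5 283.2] [ 485.4 -229.2] [ 484.8 -228.8] [16.6 45.5] -73.0 -73.8
scene green 100 [481.5 392.5] [ 673.7 -565.2] [ 673.8 -565.7] [15.2 29.9] -72.1 -68.8
scene yellow 61 [267.3 163.7] [523.2 194.9] [523.3 195.1] [44.9 17.3] 24.9 24.6
scene yellow 114 [306.9 290.5] [ 464.9 -239.6] [ 464.9 -239.4] [13.4 47. ] -75.3 -77.5
side green 44 [454.2  39.1] [ 803.2 -999.1] [ 802.8 -997.2] [30.9 45.5] -57.0 -58.6
side green 55 [443.5  59. ] [ 746.3 -839.5] [ 743.4 -837.2] [45.8 35.5] 45.9 -89.9
side green 63 [395.5 179.8] [ 487.4 -230. ] [ 487.7 -230.8] [14.7 39.8] -76.0 -74.5
side yellow 43 [401.8 185.7] [ 463.3 -225.3] [ 463.7 -225.5] [ 9.1 42.5] -71.4 -71.4
side yellow 136 [257.7 270.7] [524.9 193. ] [525.1 193. ] [44.5 15.9] 24.5 24.2
side copper 214 [465.5  21.2] [  856.9 -1169.3] [  856.  -1166.2] [ 58.2 183. ] -66.8 -66.0
side copper 125 [254.1 280.6] [511.7 212.9] [511.5 212.8] [46.  13.7] 24.3 22.1
```

View pics/z1.png

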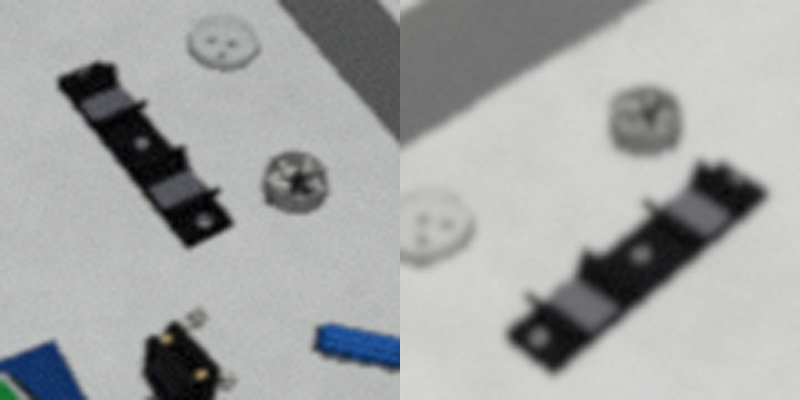

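Run:
```python
from h import *
im=cv2.imread("pics/scene0.png"); sd=cv2.imread("pics/side0.png")
print("mirror base",onz("scene",[[360,288],[350,280],[370,286]],0)[:,:2].round(), onz("side",[[370,168]],0).round())
print("prop",onz("scene",[[337,333]],0).round(),onz("side",[[415,174]],0).round())
print("oil",onz("scene",[[243,162]],0).round(),"tweez",onz("scene",[[240,229],[260,258]],4).round())
print("rod",onz("scene",[[304,157]],0).round(),onz("side",[[213,265]],0).round(),"lens",onz("scene",[[293,157]],0).round())
s0=(310,170,400/110);s1=(240,130,400/90)
def pt(p,s): return [(s[0]+x/s[2]-.0, s[1]+y/s[2]) for x,y in p]
print("scene floor",onz("scene",pt([(105,104),(177,189)],s0),10)[:,:2].round(1))
print("side floor",onz("side",pt([((582-400),305),((698-400),212)],s1),10)[:,:2].round(1))
# grey floor mask
for n,I,x0,y0,x1,y1 in(("scene",im,325,180,375,240),("side",sd,262,165,325,215)):
    hsv=cv2.cvtColor(I,cv2.COLOR_BGR2HSV)[y0:y1,x0:x1]
    m=((hsv[...,2]>60)&(hsv[...,2]<125)).astype(np.uint8)
    k,l,s,c=cv2.connectedComponentsWithStats(m)
    for i in range(1,k):
        if s[i,4]>20: print(n,s[i,4],(c[i]+[x0,y0]).round(1),onz(n,c[i]+[x0,y0],10)[0,:2].round(1))
```

```text
mirror base [[ 590. -263.]
 [ 579. -234.]
 [ 614. -268.]] [[ 589. -254.    0.]]
prop [[ 492. -337.    0.]] [[ 485. -327.    0.]]
oil [[468. 286.  -0.]] tweez [[382.  25.   4.]
 [402. -86.   4.]]
rod [[654. 226.   0.]] [[633. 246.   0.]] lens [[621. 241.   0.]]
scene floor [[669.5   7.2]
 [679.5 -92.2]]
side floor [[670.7   8.5]
 [678.7 -92.3]]
scene 152 [340.4 202. ] [667.5  -6.2]
scene 108 [360.3 222. ] [683.5 -94. ]
side 379 [291.8 189.8] [674.2 -32.7]
```

```bash
cat >> h.py <<'E'
def pose():
    s=r.sense(); return np.array(s["eef_pos"]),float(s["tcp_rot"][2])
def plan(x,y,z,yaw=None,n=None,op=1.0,start=None,vmax=1.0):
    """suggest rows to go straight to x,y,z,yaw(deg); prints rounded numbers"""
    p,w=start or pose(); p=p.copy(); T=np.array([x,y,z],float)
    dy=0 if yaw is None else (np.radians(yaw)-w+np.pi)%(2*np.pi)-np.pi
    n=n or int(np.ceil(max(np.linalg.norm(T-p)/(30*vmax),abs(np.degrees(dy))/8))); rows=[]
    p0,w0=p.copy(),w
    for i in range(1,n+1):
        g=p0+(T-p0)*i/n; gw=w0+dy*i/n
        X=np.array([np.cos(w),np.sin(w),0]);Y=np.array([np.sin(w),-np.cos(w),0]);Z=np.array([0,0,-1.])
        d=g-p; u=[round(float(d@a)/30,2) for a in(X,Y,Z)]; t=round(-np.degrees(gw-w)/8,2)
        p=p+30*(u[0]*X+u[1]*Y+u[2]*Z); w-=np.radians(8*t)
        rows.append(" ".join(f"{v:g}" for v in[op]+u+[t]))
    for i in range(0,n,12): print("; ".join(rows[i:i+12]))
    print("end",p.round(1),np.degrees(w).round(1)); return p,w
E
python3 - <<'E'
from h import *
plan(524.5,193.5,200,114.5,n=20)
im=cv2.imread("pics/scene0.png")
print(onz("scene",[[371,184],[391,222]],0).round())
E
```

```text
1 -0.76 -0.5 0.09 0.31; 1 -0.77 -0.46 0.09 0.32; 1 -0.8 -0.43 0.08 0.31; 1 -0.82 -0.39 0.09 0.31; 1 -0.83 -0.36 0.09 0.31; 1 -0.84 -0.32 0.09 0.32; 1 -0.86 -0.29 0.09 0.31; 1 -0.88 -0.24 0.08 0.31; 1 -0.88 -0.21 0.09 0.31; 1 -0.89 -0.17 0.09 0.32; 1 -0.89 -0.13 0.09 0.31; 1 -0.9 -0.09 0.08 0.31
1 -0.91 -0.06 0.09 0.32; 1 -0.9 -0.01 0.09 0.31; 1 -0.91 0.03 0.09 0.31; 1 -0.9 0.06 0.09 0.31; 1 -0.9 0.11 0.08 0.32; 1 -0.89 0.15 0.09 0.31; 1 -0.89 0.18 0.09 0.31; 1 -0.88 0.22 0.09 0.32
end [524.5 193.4 199.9] 114.5
[[ 788.   28.   -0.]
 [ 764. -123.    0.]]
```

>>> {"method": "carry_out", "body": {"rows": "1 -0.76 -0.5 0.1 0.3; 1 -0.77 -0.46 0.1 0.3; 1 -0.8 -0.43 0.1 0.3; 1 -0.82 -0.39 0.1 0.3; 1 -0.83 -0.36 0.1 0.3; 1 -0.84 -0.32 0.1 0.3; 1 -0.86 -0.29 0.1 0.3; 1 -0.88 -0.24 0.1 0.3; 1 -0.88 -0.21 0.1 0.3; 1 -0.9 -0.17 0.1 0.3; 1 -0.9 -0.13 0.1 0.3; 1 -0.9 -0.1 0.1 0.3", "newtons": 20}}

```text
clock: 1.65
eef_pos: [384.7, 356.9, 217.0]
tcp_rot: [-3.141, 0.0, 2.366]
contact_force: [0.0, -0.1, -0.4]
opening: 1.0
```

Run:
```python
from h import *
plan(524.5,193.5,200,114.5,n=8)
```

```text
1 -0.89 -0.08 0.07 0.33; 1 -0.9 -0.03 0.07 0.33; 1 -0.89 -0 0.07 0.33; 1 -0.9 0.05 0.07 0.33; 1 -0.89 0.08 0.07 0.33; 1 -0.89 0.13 0.07 0.32; 1 -0.88 0.17 0.07 0.33; 1 -0.87 0.2 0.08 0.33
end [524.4 193.4 199.9] 114.5
```

>>> {"method": "carry_out", "body": {"rows": "1 -0.9 -0.1 0.1 0.3; 1 -0.9 0 0.1 0.3; 1 -0.9 0 0.1 0.3; 1 -0.9 0.05 0.1 0.3; 1 -0.9 0.1 0.1 0.3; 1 -0.9 0.1 0 0.3; 1 -0.8 0.2 0 0.3; 1 -0.6 0.2 0 0.3; 1 0 0 0 0; 1 0 0 0 0"}}

```text
clock: 2.9
eef_pos: [522.4, 206.7, 202.1]
tcp_rot: [-3.141, -0.0, 2.034]
contact_force: [-0.3, 0.7, 0.6]
opening: 1.003
```

Run:
```python
from h import *
c=cal("wrist");I=r.grab_frame("wrist");cv2.imwrite("pics/w1.png",I)
print(r.sense()["eef_pos"],np.degrees(r.sense()["tcp_rot"]))
for z in("yellow","copper","green"):
    for b in blobs("wrist",I,z,46,c): print(z,*b)
for b in blobs("wrist",I,"blue",2,c,200): print("mat",*b)
```

```text
[522.34831365 206.97457077 202.18552417] [-1.79975024e+02 -1.56440596e-02  1.16572304e+02]
yellow 778 [320.7 197.9] [523.8 194.3] [523.3 194. ] [45.2 17. ] 25.0 24.1
copper 620 [321.1 175.7] [514.6 213.5] [514.6 213.6] [44.3 12.1] 24.2 24.7
green 140 [319.5 213.2] [529.5 180.2] [529.9 180.4] [43.7  3.1] 24.8 24.7
mat 6610 [333.2 187.8] [536.8 197.2] [534.5 192.4] [108.6 108.5] 20.4 -58.4
mat 597 [180.4 372.8] [ 454. -204.] [ 461.9 -218. ] [108.8  53.9] 89.5 78.4
```

View pics/w1.png

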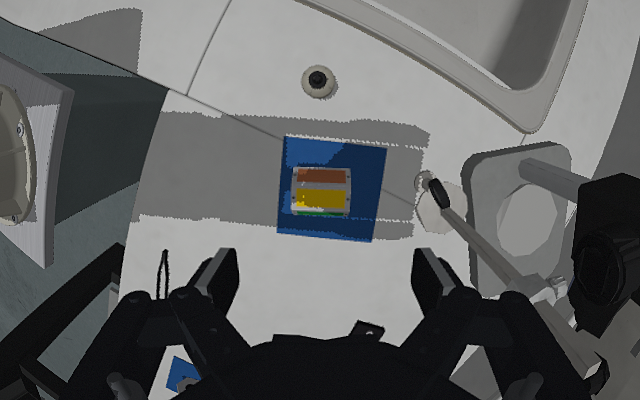

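Run:
```python
from h import *
plan(523.7,194,44,114.4,n=8)
```

```text
1 -0.05 -0.02 0.66 0.03; 1 -0.05 -0.02 0.66 0.04; 1 -0.05 -0.02 0.66 0.03; 1 -0.05 -0.02 0.66 0.04; 1 -0.06 -0.01 0.66 0.03; 1 -0.05 -0.02 0.65 0.03; 1 -0.05 -0.02 0.66 0.04; 1 -0.05 -0.02 0.66 0.03
end [523.6 193.9  44.1] 114.4
```

>>> {"method": "carry_out", "body": {"rows": "1 -0.1 -0.05 0.8 0.1; 1 -0.1 -0.05 0.8 0.1; 1 -0.1 -0.05 0.8 0.07; 1 -0.1 0 0.8 0; 1 0 0 0.8 0; 1 0 0 0.7 0; 1 0 0 0.4 0; 1 0 0 0.17 0; 1 0 0 0 0"}}

```text
clock: 4.08
eef_pos: [524.1, 194.1, 44.4]
tcp_rot: [3.141, 0.0, 1.997]
contact_force: [-0.1, -0.4, -0.6]
opening: 0.999
```

Run:
```python
from h import *
c=cal("wrist");I=r.grab_frame("wrist");cv2.imwrite("pics/w2.png",I)
print(r.sense()["eef_pos"],np.degrees(r.sense()["tcp_rot"]))
for z in("yellow","copper"):
    for b in blobs("wrist",I,z,46,c): print(z,*b)
```

```text
[524.3205963  194.12992431  44.6554664 ] [1.79965066e+02 2.39667213e-03 1.14391440e+02]
yellow 3452 [324.6 276.3] [523.3 194.3] [523.5 193.9] [45.8 17.9] 24.5 24.5
copper 3121 [324.5 229.2] [513.8 215.2] [513.8 215.2] [43.9 13.7] 24.5 24.5
```

View pics/w2.png

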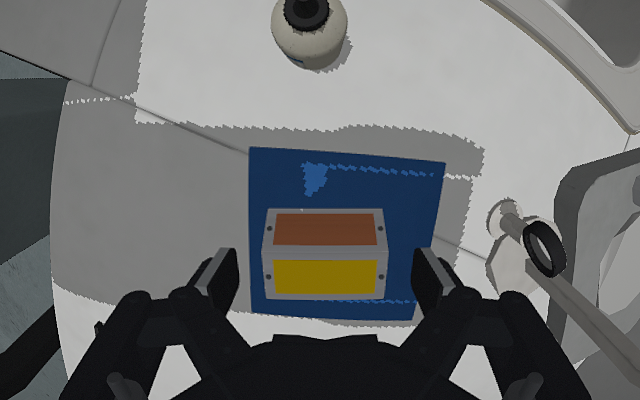

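>>> {"method": "carry_out", "body": {"rows": "0.6 0 0 0 0; 0.6 0 0 0 0; 0.6 0 0 0 0; 0.6 0 0 0 0", "newtons": 20}}

```text
clock: 4.62
eef_pos: [524.4, 194.0, 44.8]
tcp_rot: [3.141, 0.0, 1.996]
contact_force: [-0.9, 0.2, 7.1]
opening: 0.652
```

Run:
```python
from h import *
c=cal("wrist");I=r.grab_frame("wrist");cv2.imwrite("pics/w3.png",I)
s=r.sense();print(s["eef_pos"],np.degrees(s["tcp_rot"]),s["contact_force"],s["opening"])
for b in blobs("wrist",I,"yellow",46,c): print(*b)
```

```text
[524.41010994 194.00826432  44.81677826] [1.79953063e+02 3.81264848e-03 1.14377634e+02] [-0.88975334 -0.62064623  6.29377771] 0.6524041177032697
3447 [324.5 275.3] [523.5 194.4] [523.6 194.1] [45.8 17.8] 24.5 24.6
```

View pics/w3.png

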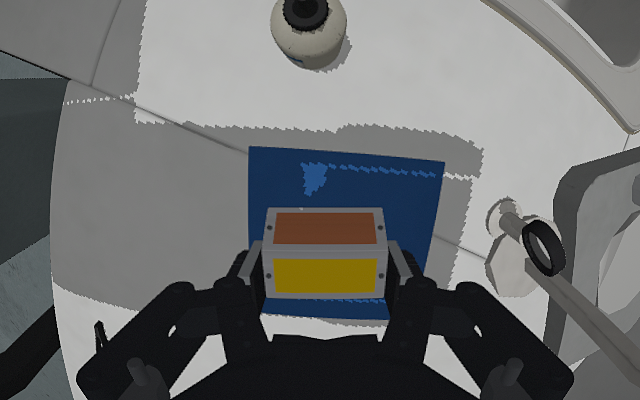

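>>> {"method": "carry_out", "body": {"rows": "0.6 -0.1 0 0 0; 0.6 -0.1 0 -0.03 0; 0.6 -0.1 0 -0.01 0; 0.6 -0.1 0 -0.01 0; 0.6 -0.1 0 0.01 0; 0.6 -0.1 0 0.01 0; 0.6 0 0 0 0"}}

```text
clock: 5.55
eef_pos: [531.5, 177.3, 45.0]
tcp_rot: [-3.141, 0.0, 1.996]
contact_force: [-0.3, 0.3, -1.4]
opening: 0.652
```

Run:
```python
from h import *
c=cal("wrist");I=r.grab_frame("wrist");cv2.imwrite("pics/w4.png",I)
s=r.sense();print(s["eef_pos"],np.degrees(s["tcp_rot"]),s["contact_force"],s["opening"])
S=r.grab_frame("side");crop(S,215,240,90,70,7,"s4")
```

```text
[531.51480521 177.40862385  45.04046111] [-1.79997280e+02 -1.41852278e-03  1.14367608e+02] [-0.01131326  0.10798661 -1.36334178] 0.6538140743031657
```

View pics/w4.png

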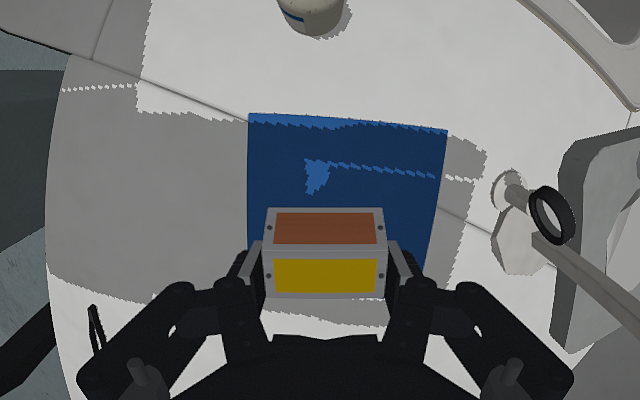

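View pics/s4.png

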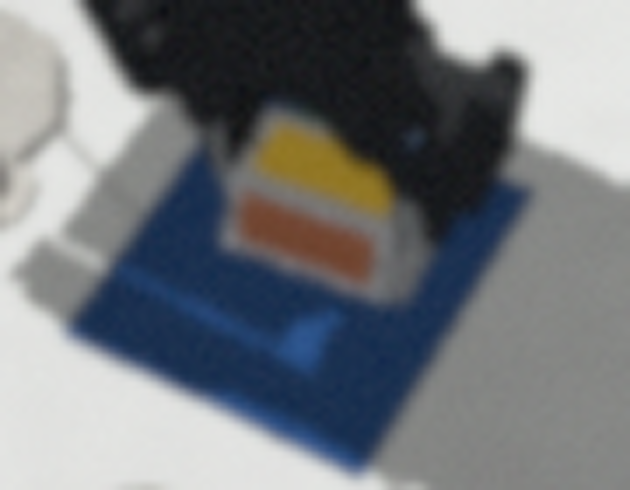

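Run:
```python
from h import *
c=cal("wrist");p,w=pose()
X=np.array([np.cos(w),np.sin(w),0]);Y=np.array([np.sin(w),-np.cos(w),0]);Z=np.array([0,0,-1.])
for sx in(11,-11):
  for z in(6,10,14,18,22): print(sx,z,[proj("wrist",p+sx*X+sy*Y+z*Z,c)[0].round() for sy in(28,-28,36)])
I=cv2.imread("pics/w4.png");crop(I,230,195,180,130,4.4,"w4z")
```

```text
11 6 [array([387., 247.]), array([265., 247.]), array([404., 247.])]
11 10 [array([385., 244.]), array([266., 244.]), array([402., 243.])]
11 14 [array([384., 240.]), array([268., 240.]), array([400., 240.])]
11 18 [array([383., 237.]), array([269., 237.]), array([398., 236.])]
11 22 [array([381., 234.]), array([270., 233.]), array([397., 233.])]
-11 6 [array([383., 287.]), array([268., 287.]), array([399., 287.])]
-11 10 [array([382., 283.]), array([270., 283.]), array([397., 282.])]
-11 14 [array([381., 279.]), array([271., 279.]), array([396., 278.])]
-11 18 [array([379., 275.]), array([272., 275.]), array([394., 274.])]
-11 22 [array([378., 271.]), array([273., 271.]), array([393., 271.])]
```

View pics/w4z.png

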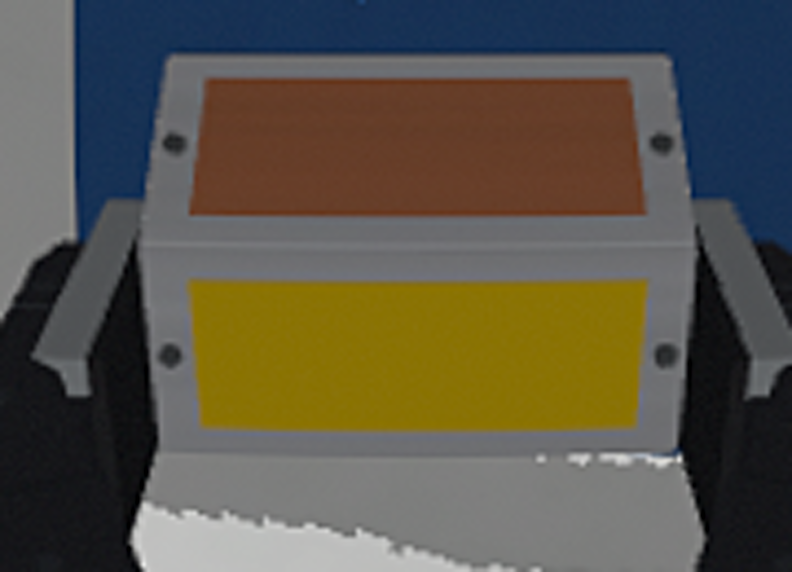

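>>> {"method": "carry_out", "body": {"rows": "0.6 0 0 -0.1 0; 0.6 0.3 0 0 0; 0.6 0.4 0 0 0; 0.6 0.1 0 0 0; 0.6 0 0 0.08 0; 0.6 0 0 0.02 0; 0.75 0 0 0 0; 0.8 0 0 0 0; 0.8 0 0 -0.4 0"}}

```text
clock: 6.78
eef_pos: [521.1, 199.0, 56.9]
tcp_rot: [-3.14, -0.0, 1.996]
contact_force: [-0.1, 0.4, -0.4]
opening: 0.803
```

Run:
```python
from h import *
c=cal("wrist");I=r.grab_frame("wrist");cv2.imwrite("pics/w5.png",I)
s=r.sense();print(s["eef_pos"],np.degrees(s["tcp_rot"]),s["contact_force"],s["opening"])
b=blobs("wrist",I,"yellow",46,c)[0]; print(*b)
w=s["tcp_rot"][2]; d=-np.array([np.cos(w),np.sin(w)])
t=b[3]+18.7*d; print(t)
plan(*t,54,114.4,n=6,op=0.8)
```

```text
[522.23587218 199.53394016  58.88742028] [1.79929203e+02 5.84218766e-03 1.14372669e+02] [1.32089646 0.15888821 0.90558225] 0.7990157786047697
3016 [325.3 262.4] [520.6 199.5] [520.8 199.3] [45.8 17.5] 24.5 24.4
[528.51692842 182.26653248]
0.8 -0.1 -0.01 0.03 -0; 0.8 -0.1 -0.01 0.02 -0; 0.8 -0.11 -0 0.03 -0; 0.8 -0.1 -0.01 0.03 -0; 0.8 -0.1 -0.01 0.03 -0; 0.8 -0.1 -0.01 0.02 -0
end [528.4 182.2  54.1] 114.4
```

>>> {"method": "carry_out", "body": {"rows": "0.8 -0.3 0 0 0; 0.8 -0.3 0 0.06 0; 0.8 0 0 0.1 0; 0.6 0 0 0 0; 0.6 0 0 0 0; 0.6 0 0 0 0"}}

```text
clock: 7.58
eef_pos: [528.7, 183.1, 52.1]
tcp_rot: [-3.141, -0.0, 1.997]
contact_force: [-0.2, 1.6, -2.2]
opening: 0.649
```

Run:
```python
from h import *
c=cal("wrist");I=r.grab_frame("wrist");cv2.imwrite("pics/w6.png",I);crop(I,230,165,180,130,4.4,"w6z")
s=r.sense();print(s["eef_pos"],np.degrees(s["tcp_rot"]),s["contact_force"],s["opening"])
b=blobs("wrist",I,"yellow",46,c)[0]; print(*b)
```

```text
[528.73071276 183.10580828  52.08410503] [-1.79976285e+02 -6.58861498e-03  1.14391170e+02] [ 0.01420078 -0.56454687 -1.22164454] 0.6449302385457836
3783 [324.5 231.9] [520.3 200. ] [520.4 199.7] [45.8 17.7] 24.5 24.5
```

View pics/w6z.png

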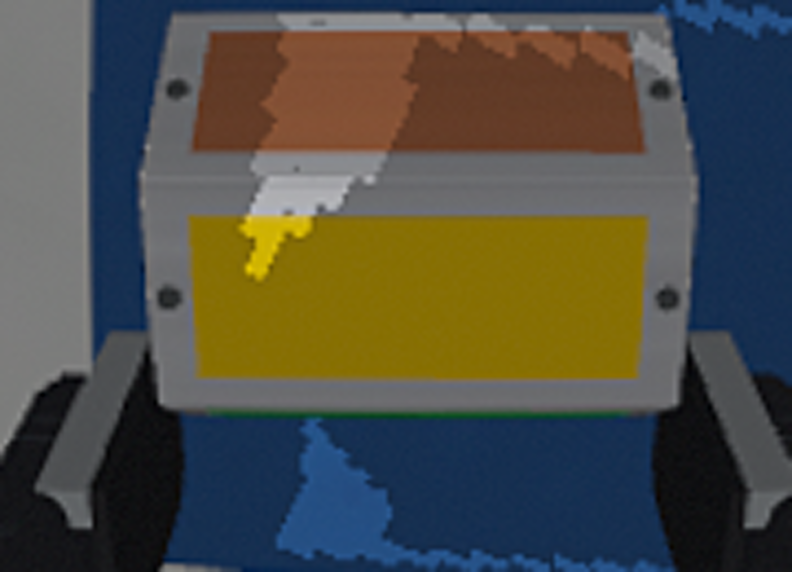

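>>> {"method": "carry_out", "body": {"rows": "0.6 0 0 0.06 0; 0.6 -0.13 0 0.02 0; 0.6 -0.13 0 0.02 0; 0.6 -0.12 0 0.03 0; 0.6 -0.12 0 0.04 0; 0.6 -0.12 0 0.05 0"}}

```text
clock: 8.38
eef_pos: [536.8, 166.3, 45.9]
tcp_rot: [3.141, -0.0, 1.996]
contact_force: [-1.2, 1.8, 2.7]
opening: 0.642
```

Run:
```python
from h import *
c=cal("wrist");I=r.grab_frame("wrist");cv2.imwrite("pics/w7.png",I);crop(I,230,145,180,130,4.4,"w7z")
s=r.sense();print(s["eef_pos"],np.degrees(s["tcp_rot"]),s["contact_force"],s["opening"])
```

```text
[536.9699143  165.93557656  45.71400504] [ 1.79974112e+02 -4.54558222e-03  1.14382292e+02] [-0.56232946  1.09756737  4.65905289] 0.6439586364330261
```

View pics/w7z.png

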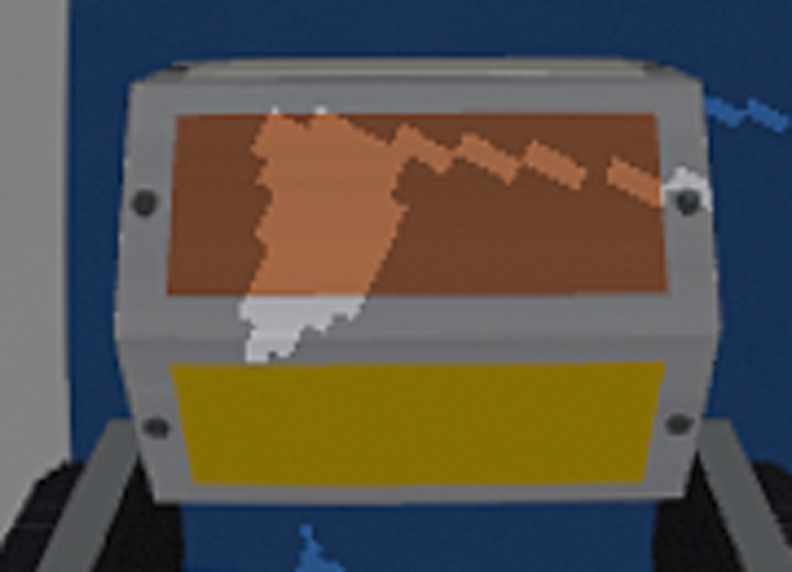

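>>> {"method": "carry_out", "body": {"rows": "0.6 -0.1 0 0.06 0; 0.6 -0.1 0 0.07 0; 0.6 -0.1 0 0.08 0; 0.6 -0.1 0 0.08 0; 0.6 -0.09 0 0.09 0; 0.6 -0.08 0 0.1 0; 0.6 -0.08 0 0.1 0; 0.6 0 0 0 0"}}

```text
clock: 9.43
eef_pos: [544.9, 148.1, 28.0]
tcp_rot: [-3.142, 0.0, 1.996]
contact_force: [1.2, 2.1, 1.7]
opening: 0.638
```

Run:
```python
from h import *
c=cal("wrist");I=r.grab_frame("wrist");cv2.imwrite("pics/w8.png",I);crop(I,230,175,180,130,4.4,"w8z")
s=r.sense();print(s["eef_pos"],np.degrees(s["tcp_rot"]),s["contact_force"],s["opening"])
b=blobs("wrist",I,"copper",46,c)
for x in b: print(*x)
```

```text
[544.79254827 148.20910522  28.15350703] [-1.79997959e+02  2.90538821e-03  1.14377229e+02] [0.82035069 0.10308311 1.53561185] 0.6418056142775187
5942 [324.4 224.8] [530.9 177. ] [531.1 176.7] [45.8 17.9] 24.5 24.5
```

View pics/w8.png

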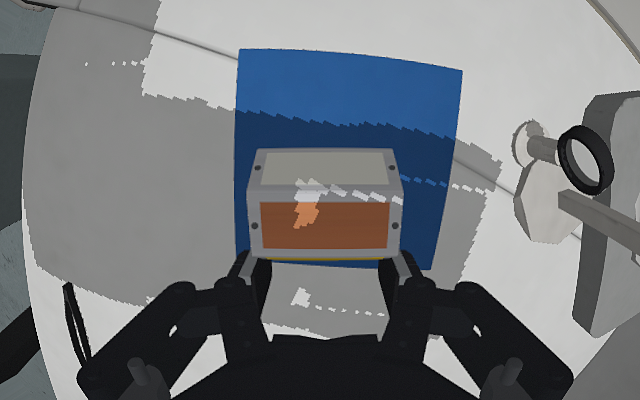

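>>> {"method": "carry_out", "body": {"rows": "0.75 0 0 0 0; 0.8 0 0 0 0; 0.8 0.2 0 0 0; 0.8 0.4 0 0 0; 0.8 0.36 0 0 0; 0.8 0.1 0 0 0; 0.8 0 0 0 0"}}

```text
clock: 10.35
eef_pos: [531.5, 177.6, 28.3]
tcp_rot: [3.142, 0.0, 1.997]
contact_force: [0.2, 0.0, 0.1]
opening: 0.796
```

Run:
```python
from h import *
c=cal("wrist");I=r.grab_frame("wrist");cv2.imwrite("pics/w9.png",I)
s=r.sense();print(s["eef_pos"],np.degrees(s["tcp_rot"]),s["contact_force"],s["opening"])
b=blobs("wrist",I,"copper",46,c)
for x in b: print(*x)
```

```text
[531.56272855 177.39084676  28.2740982 ] [-1.79998993e+02  3.53621442e-03  1.14409612e+02] [0.52502187 0.11909734 0.3035777 ] 0.795029580002987
4018 [324.3 299.1] [531.1 176.8] [531.2 176.4] [45.8 18.1] 24.6 24.7
```

View pics/w9.png

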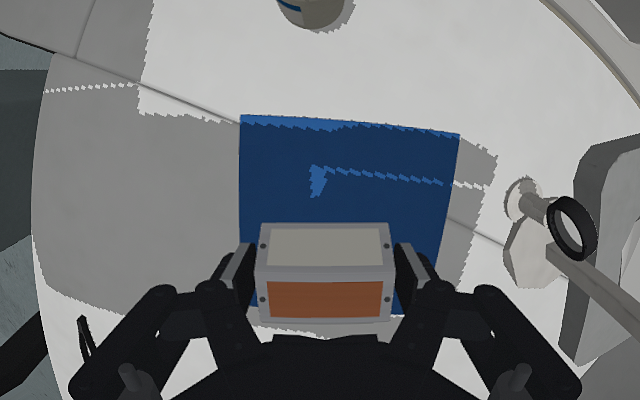

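>>> {"method": "carry_out", "body": {"rows": "0.6 0 0 0 0; 0.6 0 0 0 0; 0.6 0 0 0 0; 0.6 0 0 -0.2 0; 0.6 0 0 -0.6 0; 0.6 0 0 -0.8 0; 0.6 0 0 -0.8 0; 0.6 0 0 -0.8 0", "newtons": 30}}

```text
clock: 11.4
eef_pos: [531.7, 177.3, 126.2]
tcp_rot: [3.141, 0.0, 1.996]
contact_force: [-0.2, -0.2, -1.8]
opening: 0.65
```

Run:
```python
from h import *
s=r.sense();print(s["eef_pos"],np.degrees(s["tcp_rot"]),s["contact_force"],s["opening"])
plan(674,-45,130,95.1,n=12,op=0.6)
```

```text
[531.66101642 177.252179   126.21181145] [1.79955544e+02 5.90661657e-03 1.14385896e+02] [-0.17913798 -0.19183541 -1.80545499] 0.650211906213137
0.6 -0.73 0.11 -0.01 0.2; 0.6 -0.72 0.12 -0.01 0.2; 0.6 -0.72 0.15 -0.01 0.2; 0.6 -0.71 0.16 -0.01 0.2; 0.6 -0.71 0.19 -0.01 0.2; 0.6 -0.7 0.2 -0.01 0.21; 0.6 -0.7 0.23 -0.01 0.2; 0.6 -0.69 0.24 -0.01 0.2; 0.6 -0.69 0.27 -0.01 0.2; 0.6 -0.67 0.28 -0.02 0.2; 0.6 -0.67 0.3 -0.01 0.2; 0.6 -0.66 0.32 -0.01 0.2
end [673.9 -45.  130.1] 95.1
```

>>> {"method": "carry_out", "body": {"rows": "0.6 -0.73 0.1 0 0.2; 0.6 -0.72 0.1 0 0.2; 0.6 -0.72 0.15 0 0.2; 0.6 -0.71 0.15 0 0.2; 0.6 -0.71 0.2 0 0.2; 0.6 -0.7 0.2 0 0.2; 0.6 -0.7 0.2 0 0.2; 0.6 -0.7 0.25 0 0.2; 0.6 -0.7 0.3 0 0.2; 0.6 -0.67 0.3 0 0.2; 0.6 -0.6 0.3 0 0.2; 0.6 -0.6 0.3 0 0.2"}}

```text
clock: 12.9
eef_pos: [673.8, -43.0, 124.2]
tcp_rot: [-3.142, -0.0, 1.659]
contact_force: [-0.4, -0.2, -1.4]
opening: 0.652
```

>>> {"method": "carry_out", "body": {"rows": "0.6 0 0 0 0; 0.6 0 0 0 0"}}

```text
clock: 13.15
eef_pos: [672.7, -41.8, 124.1]
tcp_rot: [-3.141, -0.0, 1.661]
contact_force: [-0.4, 0.3, -1.0]
opening: 0.656
```

Run:
```python
from h import *
c=cal("wrist");I=r.grab_frame("wrist");cv2.imwrite("pics/w10.png",I)
np.save("c10.npy",np.array([*c[1],*c[2].ravel(),*c[0].ravel()]))
s=r.sense();print(s["eef_pos"],np.degrees(s["tcp_rot"]),s["contact_force"],s["opening"])
print(proj("wrist",[[670,8,10],[679,-92,10]],c))
```

```text
[672.62001657 -41.588198   124.09699316] [-1.79957816e+02 -1.53638185e-02  9.52026971e+01] [ 0.44504602  0.43516253 -2.49462384] 0.6507821161803629
[[327.83773989 136.17047451]
 [327.21673073 255.94276068]]
```

View pics/w10.png

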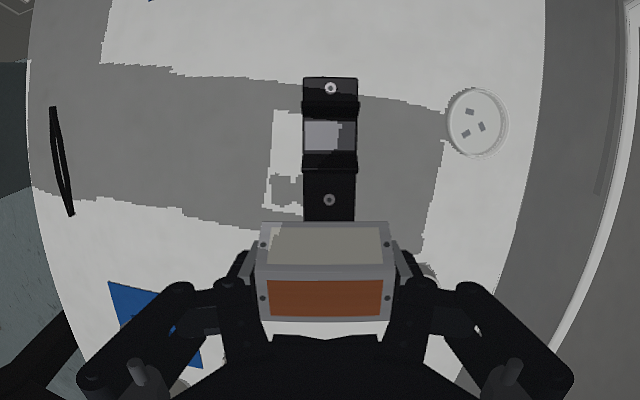

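Run:
```python
from h import *
I=cv2.imread("pics/w10.png");crop(I,290,65,80,160,5,"w10z")
```

```text
(no output)
```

View pics/w10z.png

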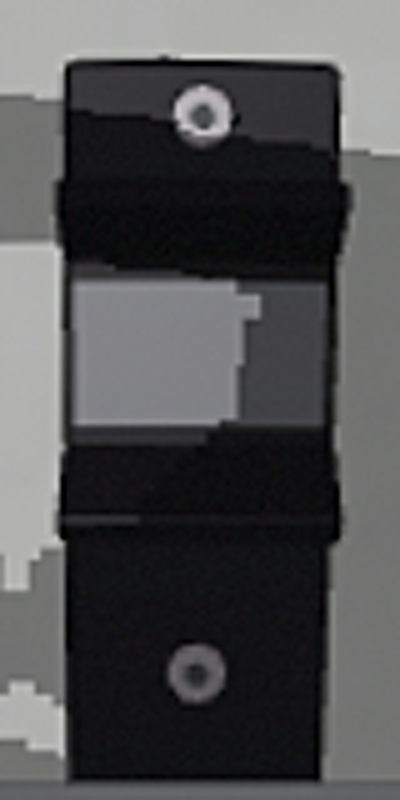

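Run:
```python
from h import *
a=np.load("c10.npy");c=(a[12:].reshape(3,3),a[:3],a[3:12].reshape(3,3))
f=lambda q:[(290+x/5-.4,65+y/5-.4) for x,y in q]
P=onz("wrist",f([(199,352),(72,280),(326,284),(326,425),(68,425)]),10,c)[:,:2];print(P.round(1))
S=onz("wrist",f([(203,115),(196,673)]),10,c)[:,:2];print(S.round(1),np.linalg.norm(S[1]-S[0]),np.degrees(np.arctan2(*(S[0]-S[1])[::-1])))
print((P[1]+P[2]+P[3]+P[4])/4)
I=cv2.imread("pics/w10.png")
for b in blobs("wrist",I,"copper",124+18,c): print(*b)
```

```text
[[ 6.711e+02  9.000e+00]
 [ 6.511e+02  1.820e+01]
 [ 6.891e+02  2.120e+01]
 [ 6.914e+02 -3.000e-01]
 [ 6.523e+02 -3.900e+00]]
[[668.3  44.8]
 [675.5 -41.5]] 86.62758928435464 94.7219855128203
[670.97990087   8.81456748]
4026 [324.6 297.9] [672.3 -41.9] [672.4 -42.3] [45.6 17.9] 5.5 5.5
```

>>> {"method": "carry_out", "body": {"rows": "0.6 0.5 0.03 0 0; 0.6 0.6 0.04 0 0; 0.6 0.49 0.04 0 0.06; 0.6 0.1 0 0.5 0; 0.6 0 0 0.8 0; 0.6 0 0 0.6 0; 0.6 0 0 0.3 0; 0.6 0 0 0 0; 0.6 0 0 0 0"}}

```text
clock: 14.32
eef_pos: [672.4, 8.7, 58.9]
tcp_rot: [3.141, 0.0, 1.653]
contact_force: [0.4, -0.4, -2.2]
opening: 0.652
```

Run:
```python
from h import *
c=cal("wrist");I=r.grab_frame("wrist");cv2.imwrite("pics/w11.png",I)
S=r.grab_frame("side");crop(S,240,140,100,75,8,"s11")
s=r.sense();print(s["eef_pos"],np.degrees(s["tcp_rot"]),s["contact_force"],s["opening"])
for b in blobs("wrist",I,"copper",s["eef_pos"][2]+17.7,c): print(*b)
```

```text
[672.42864783   8.75561022  59.16159723] [1.79917888e+02 8.40478309e-03 9.46982716e+01] [-0.34690058 -0.11736163 -2.25204481] 0.650312296210671
4030 [324.6 297.9] [671.9   8.6] [671.9   8.2] [45.7 18. ] 4.9 4.9
```

View pics/w11.png

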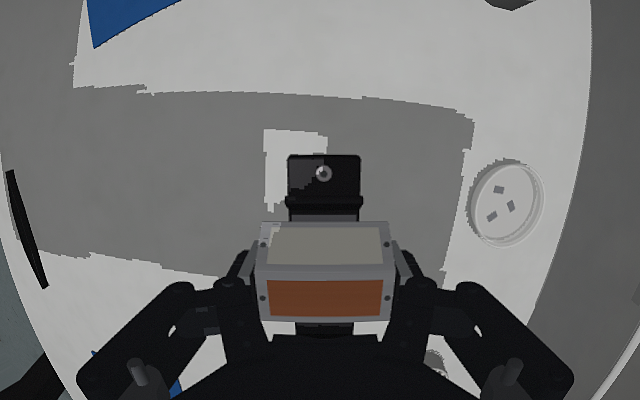

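View pics/s11.png

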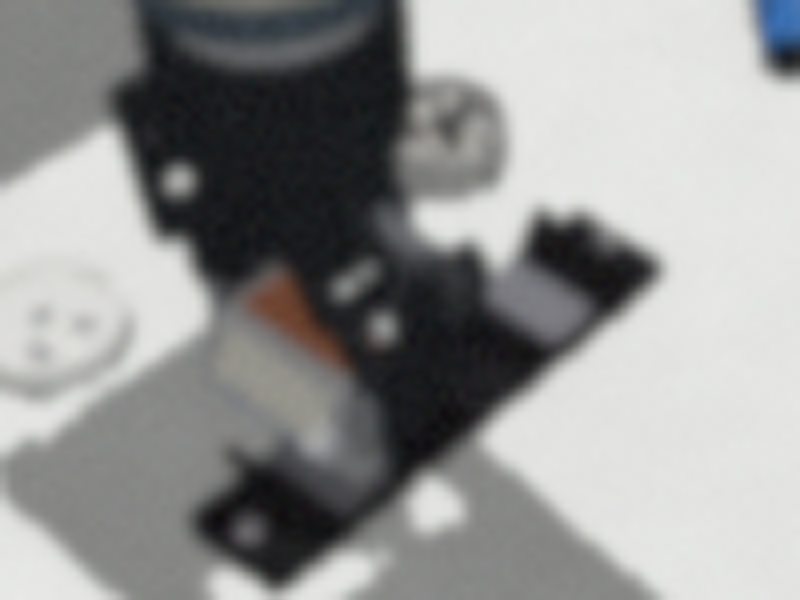

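>>> {"method": "carry_out", "body": {"rows": "0.6 0 -0.03 0.2 0; 0.6 0 0 0.2 0; 0.6 0 0 0.15 0; 0.6 0 0 0.1 0; 0.6 0 0 0.05 0; 0.6 0 0 0.03 0; 0.6 0 0 0 0"}}

```text
clock: 15.3
eef_pos: [671.0, 8.8, 36.5]
tcp_rot: [3.141, 0.0, 1.653]
contact_force: [0.3, 0.6, -2.1]
opening: 0.655
```

Run:
```python
from h import *
s=r.sense();print(s["eef_pos"],np.degrees(s["tcp_rot"]),s["contact_force"],s["wrist_torque"])
```

```text
[671.00651526   8.75405114  36.52207611] [1.79987850e+02 1.40868479e-03 9.47027963e+01] [ 0.31544844  0.64785885 -2.14994086] [ 0.06653789 -0.01872733  0.00960009]
```

>>> {"method": "carry_out", "body": {"rows": "0.6 0 0 0.02 0; 0.6 0 0 0.02 0; 0.6 0 0 0 0"}}

```text
clock: 15.68
eef_pos: [671.1, 8.8, 36.5]
tcp_rot: [3.141, 0.0, 1.653]
contact_force: [-3.8, 1.2, 8.2]
opening: 0.654
```

>>> {"method": "carry_out", "body": {"rows": "0.68 0 0 -0.02 0; 0.72 0 0 0 0; 0.78 0 0 0 0; 0.8 0 0 0 0; 0.8 0 0 -0.4 0; 0.8 0 0 -0.8 0; 0.8 0 0 -0.8 0; 0.8 -0.4 0 -0.6 0; 0.8 -0.8 0 -0.4 0; 0.8 -0.6 0 0 0"}}

```text
clock: 16.92
eef_pos: [675.9, -47.4, 126.8]
tcp_rot: [3.14, 0.001, 1.652]
contact_force: [0.2, 0.1, -0.0]
opening: 0.797
```

Run:
```python
from h import *
c=cal("wrist");I=r.grab_frame("wrist");cv2.imwrite("pics/w12.png",I)
s=r.sense();print(s["eef_pos"],np.degrees(s["tcp_rot"]),s["contact_force"],s["opening"])
for b in blobs("wrist",I,"copper",54,c): print(*b)
plan(486,-229.6,200,15.5,n=14)
```

```text
[675.56336463 -49.2366531  125.87477039] [1.79974453e+02 6.82031000e-02 9.46057795e+01] [ 0.46427329 -2.45011527 -0.50489117] 0.8027041071063009
2107 [324. 134.] [670.6   7.7] [670.6   7.8] [45.2 17.8] 4.7 4.9
1 -0.39 -0.48 -0.18 0.71; 1 -0.44 -0.45 -0.17 0.7; 1 -0.48 -0.4 -0.18 0.71; 1 -0.51 -0.34 -0.18 0.71; 1 -0.55 -0.3 -0.17 0.7; 1 -0.58 -0.24 -0.18 0.71; 1 -0.59 -0.19 -0.18 0.7; 1 -0.61 -0.12 -0.17 0.71; 1 -0.62 -0.06 -0.18 0.71; 1 -0.63 -0 -0.17 0.7; 1 -0.62 0.06 -0.18 0.71; 1 -0.61 0.12 -0.18 0.71
1 -0.6 0.18 -0.17 0.7; 1 -0.57 0.23 -0.18 0.71
end [ 486.  -229.5  200. ] 15.5
```

View pics/w12.png

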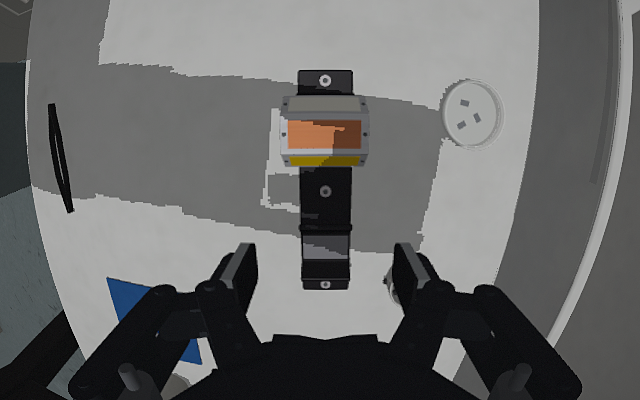

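>>> {"method": "carry_out", "body": {"rows": "1 -0.4 -0.5 -0.2 0.7; 1 -0.45 -0.45 -0.2 0.7; 1 -0.5 -0.4 -0.2 0.7; 1 -0.5 -0.35 -0.2 0.7; 1 -0.55 -0.3 -0.2 0.7; 1 -0.58 -0.25 -0.2 0.7; 1 -0.6 -0.2 -0.2 0.7; 1 -0.6 -0.1 -0.2 0.7; 1 -0.6 -0.05 -0.2 0.7; 1 -0.6 0 -0.2 0.7; 1 -0.6 0.05 -0.2 0.7; 1 -0.6 0.1 -0.2 0.7"}}

```text
clock: 18.48
eef_pos: [513.3, -200.5, 196.9]
tcp_rot: [-3.14, 0.001, 0.476]
contact_force: [1.0, -0.1, 0.2]
opening: 1.003
```

>>> {"method": "carry_out", "body": {"rows": "1 -0.5 0.2 0 0.7; 1 -0.4 0.2 0 0.7; 1 0 0 0 0; 1 0 0 0 0"}}

```text
clock: 18.98
eef_pos: [495.0, -222.0, 197.3]
tcp_rot: [-3.141, 0.0, 0.286]
contact_force: [0.2, 1.0, 0.1]
opening: 0.998
```

Run:
```python
from h import *
c=cal("wrist");I=r.grab_frame("wrist");cv2.imwrite("pics/w13.png",I)
s=r.sense();print(s["eef_pos"],np.degrees(s["tcp_rot"]),s["contact_force"],s["opening"])
for k in("green","yellow"):
  for b in blobs("wrist",I,k,46,c): print(*b)
I=cv2.imread("pics/w12.png")
crop(I,290,180,80,120,5,"w12z")
```

```text
[ 495.18209817 -221.80976636  197.42426936] [-1.79974257e+02  1.34216991e-02  1.63920569e+01] [-0.22695212 -0.1539155   0.26605778] 1.00104384895374
894 [328.9 197.8] [ 485.9 -229.2] [ 485.9 -229.1] [17.5 45.7] -75.5 -75.6
55 [342.5 213.9] [ 474.5 -245.8] [ 474.6 -244.8] [ 3.  19.6] -73.6 -74.4
```

View pics/w13.png

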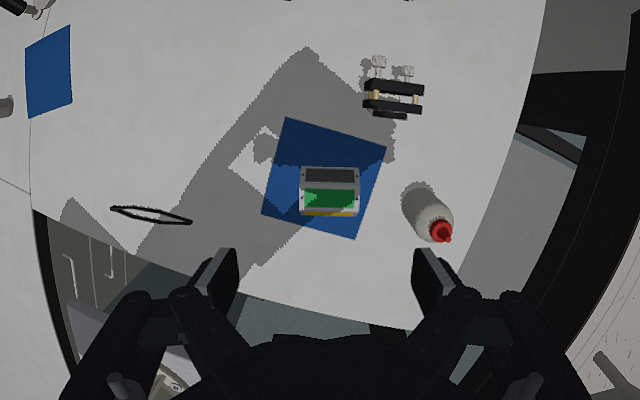

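Run:
```python
from h import *
plan(485.9,-229.1,28.5,14.5,n=1)
plan(485.9,-229.1,28.5,14.5,n=8)
```

```text
1 -0.37 0.15 5.63 0.24
end [ 485.8 -229.3   28.5] 14.5
1 -0.05 0.02 0.7 0.03; 1 -0.04 0.02 0.71 0.03; 1 -0.05 0.02 0.7 0.03; 1 -0.04 0.01 0.71 0.03; 1 -0.05 0.02 0.7 0.03; 1 -0.04 0.02 0.7 0.03; 1 -0.05 0.02 0.71 0.03; 1 -0.04 0.02 0.7 0.03
end [ 486.  -229.    28.5] 14.5
```

>>> {"method": "carry_out", "body": {"rows": "1 -0.1 0.05 0.8 0.1; 1 -0.1 0.05 0.8 0.1; 1 -0.1 0.05 0.8 0.04; 1 -0.05 0 0.8 0; 1 0 0 0.8 0; 1 0 0 0.8 0; 0.9 0 0 0.5 0; 0.85 0 0 0.3 0; 0.8 0 0 0.03 0; 0.8 0 0 0 0"}}

```text
clock: 20.27
eef_pos: [486.6, -229.3, 29.4]
tcp_rot: [3.141, -0.001, 0.251]
contact_force: [-0.0, -0.1, 0.3]
opening: 0.801
```

Run:
```python
from h import *
c=cal("wrist");I=r.grab_frame("wrist");cv2.imwrite("pics/w14.png",I)
s=r.sense();print(s["eef_pos"],np.degrees(s["tcp_rot"]),s["contact_force"],s["opening"])
for k in("green",):
  for b in blobs("wrist",I,k,46,c): print(*b)
```

```text
[ 486.62640246 -229.3338769    29.53866606] [ 1.79957677e+02 -5.11509757e-02  1.43866067e+01] [0.84658298 0.22390501 0.3017501 ] 0.8020793177284392
3972 [323.2 295.9] [ 486.4 -229.3] [ 486.1 -229.4] [18.  45.6] -75.2 -75.1
```

View pics/w14.png

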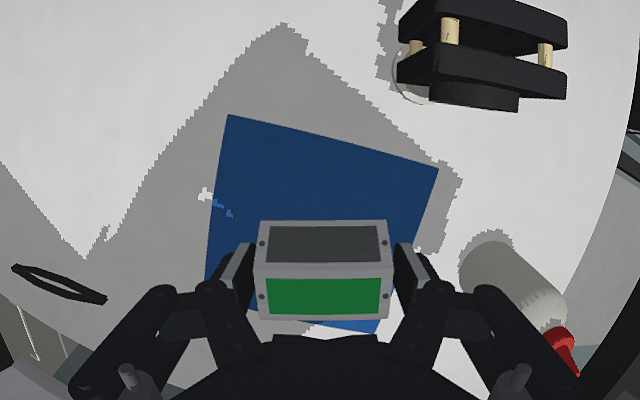

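View pics/w12z.png

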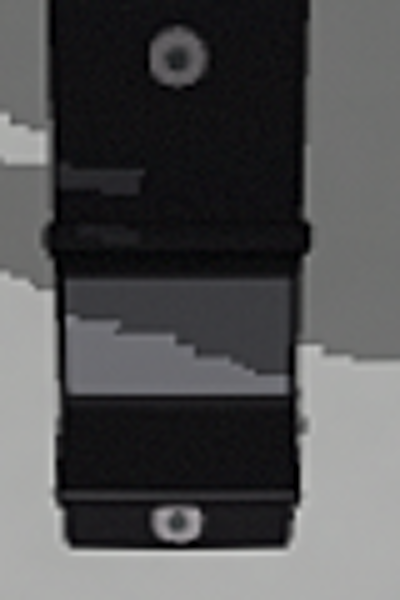

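>>> {"method": "carry_out", "body": {"rows": "0.6 0 0 0 0; 0.6 0 0 0 0; 0.6 0 0 0 0; 0.6 0 0 -0.2 0; 0.6 0 0 -0.6 0; 0.6 0 0 -0.7 0; 0.6 0 0 -0.5 0; 0.6 0 0 0 0", "newtons": 30}}

```text
clock: 21.32
eef_pos: [487.0, -229.5, 90.5]
tcp_rot: [3.14, -0.002, 0.251]
contact_force: [0.2, 0.4, -1.2]
opening: 0.653
```

Run:
```python
from h import *
s=r.sense();print(s["eef_pos"],s["contact_force"])
plan(495,-80,89,94.7,n=11,op=0.6)
```

```text
[ 486.9622067  -229.48389152   90.46740859] [ 0.20470444  0.35993059 -1.20476493]
0.6 0.14 -0.43 0 -0.91; 0.6 0.19 -0.42 0.01 -0.92; 0.6 0.24 -0.38 0 -0.91; 0.6 0.28 -0.35 0.01 -0.91; 0.6 0.33 -0.31 0 -0.91; 0.6 0.37 -0.27 0.01 -0.92; 0.6 0.4 -0.22 0 -0.91; 0.6 0.42 -0.16 0.01 -0.91; 0.6 0.44 -0.11 0 -0.91; 0.6 0.45 -0.06 0 -0.92; 0.6 0.45 0.01 0.01 -0.91
end [495.  -80.1  89. ] 94.7
```

>>> {"method": "carry_out", "body": {"rows": "0.6 0.15 -0.45 0 -0.9; 0.6 0.2 -0.4 0 -0.9; 0.6 0.25 -0.4 0 -0.9; 0.6 0.3 -0.35 0 -0.9; 0.6 0.35 -0.3 0 -0.9; 0.6 0.35 -0.25 0 -0.9; 0.6 0.4 -0.2 0 -0.9; 0.6 0.4 -0.15 0 -0.9; 0.6 0.45 -0.1 0 -0.9; 0.6 0.45 -0.05 0 -0.9; 0.6 0.4 0 0 -0.9; 0.6 0 0 0 -0.14"}}

```text
clock: 22.82
eef_pos: [497.7, -81.0, 88.4]
tcp_rot: [-3.141, -0.0, 1.654]
contact_force: [0.4, 0.3, -2.0]
opening: 0.652
```

>>> {"method": "carry_out", "body": {"rows": "0.6 0 0 0.3 0; 0.6 0 0 0.6 0; 0.6 0 0 0.6 0; 0.6 0 0 0.3 0; 0.6 0 0 0.1 0; 0.6 0 0 0 0"}}

```text
clock: 23.58
eef_pos: [498.2, -81.7, 31.9]
tcp_rot: [3.142, 0.0, 1.652]
contact_force: [-0.1, 0.1, -1.7]
opening: 0.652
```

>>> {"method": "carry_out", "body": {"rows": "0.6 0 0 0.08 0; 0.6 0 0 0.04 0; 0.6 0 0 0.02 0; 0.6 0 0 0 0"}}

```text
clock: 24.08
eef_pos: [498.2, -81.6, 27.7]
tcp_rot: [3.142, 0.0, 1.653]
contact_force: [-0.3, 0.2, -1.2]
opening: 0.652
```

Run:
```python
from h import *
s=r.sense();print(s["eef_pos"],s["contact_force"])
```

```text
[498.16951834 -81.5724566   27.72794915] [-0.28792847  0.19790887 -1.17101182]
```

>>> {"method": "carry_out", "body": {"rows": "0.6 0 0 0.02 0; 0.68 0 0 0 0; 0.75 0 0 0 0; 0.8 0 0 0 0; 0.8 0.2 0 -0.25 0; 0.8 0.3 0 -0.35 0; 0.8 0.12 0 -0.15 0; 0.8 0 0 0 0", "newtons": 20}}

```text
clock: 25.08
eef_pos: [497.0, -62.7, 50.2]
tcp_rot: [3.14, 0.0, 1.654]
contact_force: [-1.2, -0.1, 0.7]
opening: 0.803
```

Run:
```python
from h import *
c=cal("wrist");I=r.grab_frame("wrist");cv2.imwrite("pics/w15.png",I)
s=r.sense();print(s["eef_pos"],np.degrees(s["tcp_rot"]),s["contact_force"],s["opening"])
p,w=pose();X=np.array([np.cos(w),np.sin(w)]);Y=np.array([np.sin(w),-np.cos(w)])
for k in("green",):
  for b in blobs("wrist",I,k,44,c): print(*b); e=b[3]-p[:2];print(e@X,e@Y)
```

```text
[496.86058223 -62.85143064  49.9471707 ] [1.79957808e+02 1.19061073e-02 9.47374774e+01] [ 0.16264378 -0.51057615  0.04685134] 0.8023553527029867
2593 [323.8 300.5] [497.8 -81.7] [497.9 -81.9] [45.7 17.9] 4.8 4.9
-19.06933732426518 -0.5373621894598435
```

View pics/w15.png

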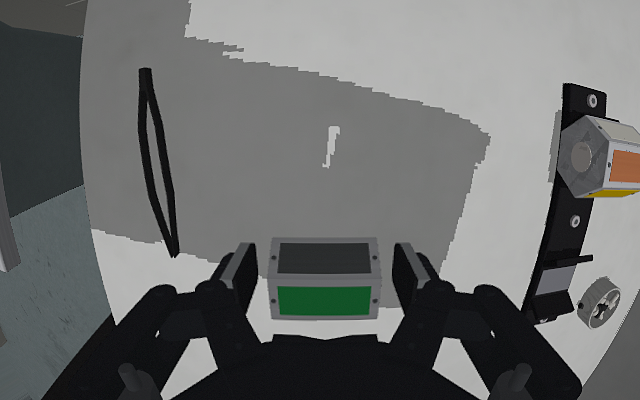

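>>> {"method": "carry_out", "body": {"rows": "0.6 0 0 0 0; 0.6 0 0 0 0; 0.6 0 0 0 0; 0.6 0 0 0.08 0; 0.6 0.13 0 0.02 0; 0.6 0.13 0 0.02 0; 0.6 0.12 0 0.03 0; 0.6 0.12 0 0.04 0; 0.6 0.12 0 0.05 0"}}

```text
clock: 26.25
eef_pos: [495.3, -44.8, 42.4]
tcp_rot: [3.141, 0.0, 1.653]
contact_force: [-0.2, -3.3, 3.2]
opening: 0.648
```

Run:
```python
from h import *
c=cal("wrist");I=r.grab_frame("wrist");cv2.imwrite("pics/w16.png",I)
s=r.sense();print(s["eef_pos"],np.degrees(s["tcp_rot"]),s["contact_force"],s["opening"])
```

```text
[495.29596166 -44.37712228  42.19036507] [1.79979364e+02 9.70548890e-03 9.46947773e+01] [-0.73489764 -2.73194003  3.2969977 ] 0.6437764163558353
```

View pics/w16.png

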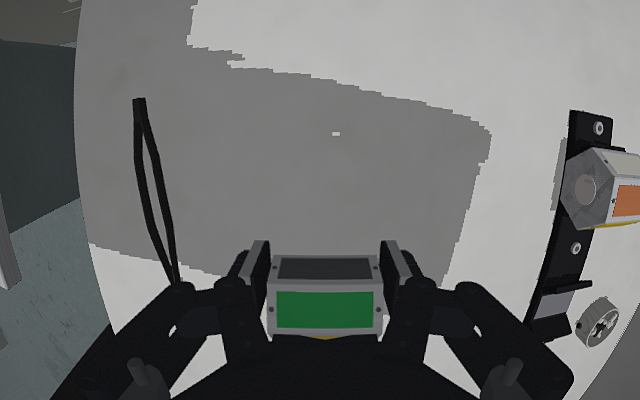

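>>> {"method": "carry_out", "body": {"rows": "0.6 0.1 0 0.06 0; 0.6 0.1 0 0.07 0; 0.6 0.1 0 0.08 0; 0.6 0.1 0 0.08 0; 0.6 0.09 0 0.09 0; 0.6 0.08 0 0.1 0; 0.6 0.08 0 0.08 0; 0.6 0 0 0 0"}}

```text
clock: 27.3
eef_pos: [493.3, -24.9, 25.3]
tcp_rot: [-3.141, -0.0, 1.653]
contact_force: [0.6, 0.1, 1.8]
opening: 0.646
```

Run:
```python
from h import *
c=cal("wrist");I=r.grab_frame("wrist");cv2.imwrite("pics/w17.png",I)
s=r.sense();print(s["eef_pos"],np.degrees(s["tcp_rot"]),s["contact_force"],s["opening"])
for k in("green","yellow","copper"):
  for b in blobs("wrist",I,k,44,c): print(k,*b)
```

```text
[493.30660424 -24.94861595  25.42611398] [-1.79969921e+02 -6.34275556e-03  9.47125984e+01] [ 0.51433393 -0.21817287  2.63430915] 0.6420205420620938
green 3717 [324.4 310.2] [493.3 -30.8] [493.3 -31. ] [43.9 19.4] 5.2 5.2
copper 339 [633.3 247.8] [672.    1.4] [674.4   2.7] [20.3 19.9] 5.5 -50.1
```

View pics/w17.png

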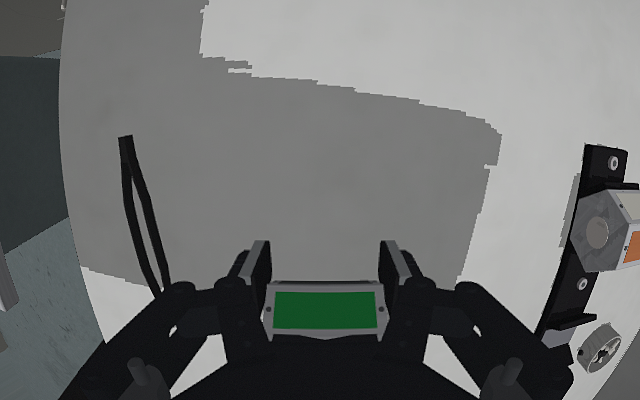

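>>> {"method": "carry_out", "body": {"rows": "0.68 0 0 0 0; 0.75 0 0 0 0; 0.8 0 0 0 0; 0.8 -0.1 0 -0.3 0; 0.8 -0.2 0 -0.3 0; 0.8 -0.13 0 -0.22 0; 0.8 0 0 0 0; 0.8 0 0 0 0; 0.8 0 0 0 0; 0.8 0 0 0 0; 0.8 0 0 0 0; 0.8 0 0 0 0"}}

```text
clock: 28.85
eef_pos: [494.6, -37.9, 50.1]
tcp_rot: [-3.142, -0.0, 1.653]
contact_force: [-0.4, 0.0, 0.0]
opening: 0.807
```

Run:
```python
from h import *
c=cal("wrist");I=r.grab_frame("wrist");cv2.imwrite("pics/w18.png",I)
s=r.sense();print(s["eef_pos"],np.degrees(s["tcp_rot"]),s["contact_force"],s["opening"])
p,w=pose();X=np.array([np.cos(w),np.sin(w)]);Y=np.array([np.sin(w),-np.cos(w)])
for k in("yellow",):
  for b in blobs("wrist",I,k,44,c,300): print(*b); e=b[3]-p[:2];print(e@X,e@Y)
```

```text
[494.57245984 -37.92860546  50.14991956] [-1.79996529e+02  8.71251137e-04  9.47063988e+01] [ 0.11466877 -0.07951676  0.1632544 ] 0.8008097171513505
2617 [324.2 298.7] [495.4 -55.7] [495.5 -56. ] [45.7 17.6] 5.0 4.9
-18.08656645006927 -0.5583418222612465
```

View pics/w18.png

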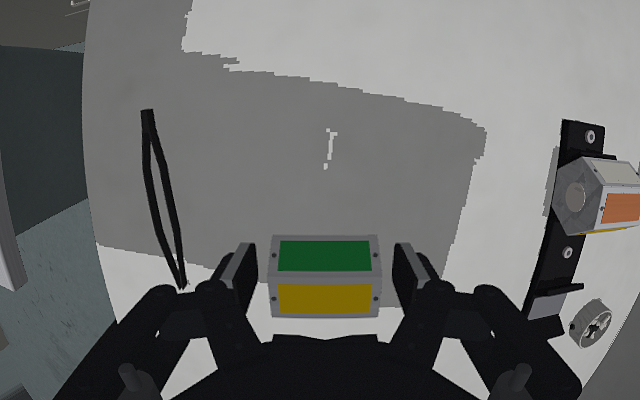

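>>> {"method": "carry_out", "body": {"rows": "0.8 0.03 0 0 0; 0.6 0 0 0 0; 0.6 0 0 0 0; 0.6 0 0 0 0; 0.6 0 0 0.08 0; 0.6 0.13 0 0.02 0; 0.6 0.13 0 0.02 0; 0.6 0.12 0 0.03 0; 0.6 0.12 0 0.04 0; 0.6 0.12 0 0.05 0"}}

```text
clock: 30.15
eef_pos: [493.3, -18.6, 43.1]
tcp_rot: [3.141, 0.0, 1.653]
contact_force: [0.3, -2.2, 3.3]
opening: 0.65
```

>>> {"method": "carry_out", "body": {"rows": "0.6 0.1 0 0.06 0; 0.6 0.1 0 0.07 0; 0.6 0.1 0 0.08 0; 0.6 0.1 0 0.08 0; 0.6 0.09 0 0.09 0; 0.6 0.08 0 0.1 0; 0.6 0.08 0 0.08 0; 0.6 0 0 0 0"}}

```text
clock: 31.15
eef_pos: [491.2, 1.1, 25.9]
tcp_rot: [-3.141, -0.0, 1.653]
contact_force: [0.3, -0.8, 1.6]
opening: 0.639
```

Run:
```python
from h import *
c=cal("wrist");I=r.grab_frame("wrist");cv2.imwrite("pics/w19.png",I)
s=r.sense();print(s["eef_pos"],np.degrees(s["tcp_rot"]),s["contact_force"],s["opening"])
```

```text
[491.21739333   1.01837379  26.03655201] [-1.79975944e+02 -3.47641666e-03  9.47085662e+01] [0.1518323  0.51135863 2.04408358] 0.6405629435097995
```

View pics/w19.png

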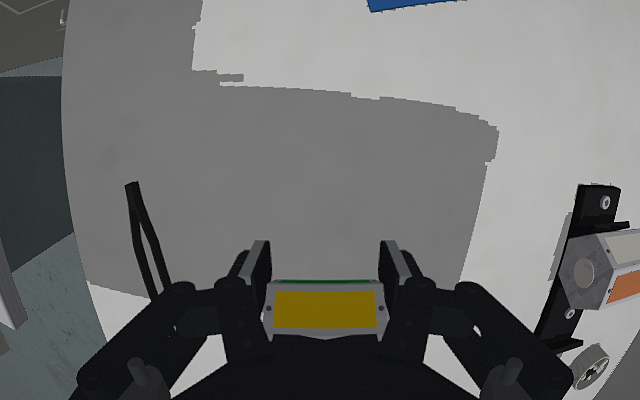

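>>> {"method": "carry_out", "body": {"rows": "0.68 0 0 0 0; 0.75 0 0 0 0; 0.8 0 0 0 0; 0.8 -0.3 0 -0.1 0; 0.8 -0.4 -0.02 0 0; 0.8 -0.3 0 0 0; 0.8 -0.04 0 0 0; 0.8 0 0 0 0; 0.8 0 0 0 0"}}

```text
clock: 32.33
eef_pos: [493.3, -30.1, 29.2]
tcp_rot: [-3.141, -0.0, 1.653]
contact_force: [-0.4, -0.6, -0.1]
opening: 0.797
```

Run:
```python
from h import *
c=cal("wrist");I=r.grab_frame("wrist");cv2.imwrite("pics/w20.png",I)
s=r.sense();print(s["eef_pos"],np.degrees(s["tcp_rot"]),s["contact_force"],s["opening"])
p,w=pose();X=np.array([np.cos(w),np.sin(w)]);Y=np.array([np.sin(w),-np.cos(w)])
for k in("copper",):
  for b in blobs("wrist",I,k,44,c,300): print(*b); e=b[3]-p[:2];print(e@X,e@Y)
```

```text
[493.30895156 -30.02653821  29.15328315] [-1.79995461e+02 -8.24673645e-04  9.47191154e+01] [0.2195233  0.51567219 0.05567588] 0.801800681386668
394 [632.5 235.7] [672.2   2.3] [674.7   3.4] [22.6 19.4] 5.0 -41.6
18.389997643621825 183.52616678881174
3953 [325.7 292. ] [493.2 -29.3] [493.2 -29.7] [45.8 17.9] 4.9 4.9
0.33439479701410624 -0.0817175894076829
```

View pics/w20.png

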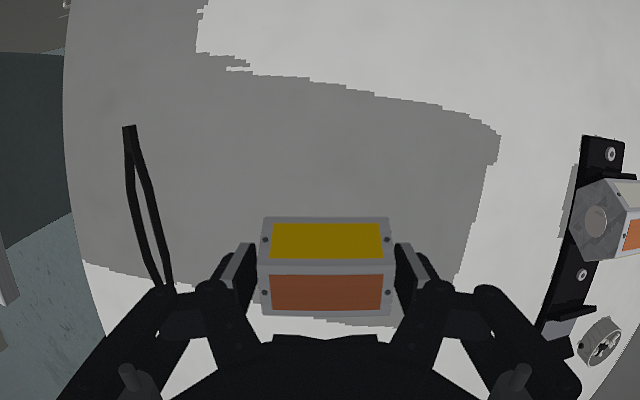

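>>> {"method": "carry_out", "body": {"rows": "0.6 0 0 0 0; 0.6 0 0 0 0; 0.6 0 0 0 0; 0.6 0 0 -0.2 0; 0.6 0 0 -0.6 0; 0.6 0 0 -0.8 0; 0.6 0 0 -0.6 0; 0.6 0 0 0 0; 0.6 0 0 0 0", "newtons": 30}}

```text
clock: 33.5
eef_pos: [493.0, -30.2, 94.7]
tcp_rot: [-3.141, -0.0, 1.653]
contact_force: [0.3, -0.1, -1.3]
opening: 0.652
```

Run:
```python
from h import *
s=r.sense();print(s["eef_pos"],s["contact_force"])
plan(679.3,-91.9,95,94.8,n=9,op=0.6)
```

```text
[492.95403415 -30.22325735  94.70483995] [ 0.31282101 -0.08549623 -1.25344209]
0.6 -0.28 0.67 -0 -0; 0.6 -0.29 0.67 -0 -0; 0.6 -0.28 0.67 -0 -0; 0.6 -0.29 0.67 -0 -0.01; 0.6 -0.28 0.67 -0.01 0; 0.6 -0.29 0.66 0 0; 0.6 -0.28 0.67 0 0; 0.6 -0.29 0.67 0 -0; 0.6 -0.28 0.67 0 -0
end [679.3 -91.8  95. ] 94.8
```

>>> {"method": "carry_out", "body": {"rows": "0.6 -0.2 0.3 0 0; 0.6 -0.3 0.7 0 0; 0.6 -0.3 0.7 0 0; 0.6 -0.3 0.7 0 0; 0.6 -0.3 0.7 0 0; 0.6 -0.3 0.7 0 0; 0.6 -0.3 0.7 0 0; 0.6 -0.3 0.7 0 0; 0.6 -0.2 0.52 0 0; 0.6 -0.06 0.3 0 0; 0.6 0 0 0 0; 0.6 0 0 0 0"}}

```text
clock: 35.0
eef_pos: [678.9, -91.8, 94.7]
tcp_rot: [-3.14, -0.0, 1.653]
contact_force: [0.9, 0.1, -1.5]
opening: 0.653
```

Run:
```python
from h import *
c=cal("wrist");I=r.grab_frame("wrist");cv2.imwrite("pics/w21.png",I)
s=r.sense();print(s["eef_pos"],np.degrees(s["tcp_rot"]),s["contact_force"],s["opening"])
for b in blobs("wrist",I,"copper",s["eef_pos"][2]+14.9,c,300): print(*b)
for b in blobs("wrist",I,"copper",54,c,300): print(*b)
plan(679.3,-91.9,62,94.8,n=1,op=0.6)
```

```text
[678.91966035 -91.78971483  94.94070695] [-1.79949276e+02 -1.18201768e-02  9.47094504e+01] [-1.17466741 -0.61556005 -2.26116664] 0.649930329636617
2995 [325.6  55.1] [671.2  -1.4] [671.2  -1.4] [29.7 11.8] 4.9 4.8
3946 [324.5 291.9] [678.4 -90.9] [678.4 -91.2] [45.6 17.8] 4.9 4.9
2995 [325.6  55.1] [670.5   7.7] [670.5   7.7] [45.5 18.1] 4.9 4.8
3946 [324.5 291.9] [ 681.5 -129.4] [ 681.5 -129.9] [69.9 27.4] 4.9 4.9
0.6 -0 0.01 1.1 -0.01
end [679.2 -91.8  61.9] 94.8
```

View pics/w21.png

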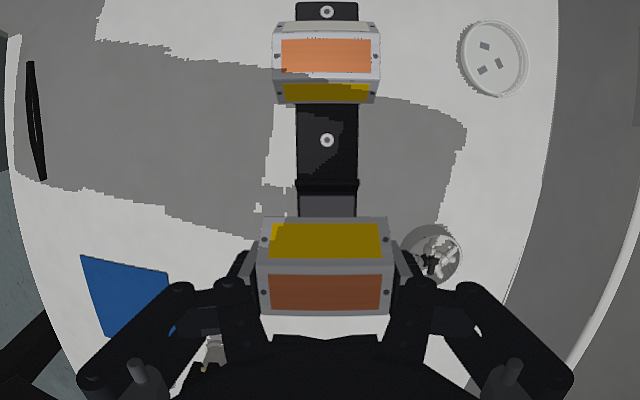

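>>> {"method": "carry_out", "body": {"rows": "0.6 -0.02 0.02 0.3 0; 0.6 0 0 0.5 0; 0.6 0 0 0.3 0; 0.6 0 0 0.2 0; 0.6 0 0 0.2 0; 0.6 0 0 0.15 0; 0.6 0 0 0.1 0; 0.6 0 0 0.05 0; 0.6 0 0 0.02 0; 0.6 0 0 0 0"}}

```text
clock: 36.3
eef_pos: [680.4, -92.5, 40.7]
tcp_rot: [3.141, 0.0, 1.653]
contact_force: [0.9, 1.0, -1.8]
opening: 0.65
```

Run:
```python
from h import *
s=r.sense();print(s["eef_pos"],np.degrees(s["tcp_rot"]),s["contact_force"],s["wrist_torque"])
```

```text
[680.37918841 -92.53388548  40.73176113] [1.79985595e+02 3.88362930e-03 9.47015891e+01] [ 0.90832278  0.96846975 -1.79536522] [0.04683566 0.00117137 0.00854414]
```

>>> {"method": "carry_out", "body": {"rows": "0.6 0 -0.02 0.02 0; 0.6 0 0 0.02 0; 0.6 0 0 0.01 0; 0.6 0 0 0 0"}}

```text
clock: 36.8
eef_pos: [680.1, -92.0, 39.7]
tcp_rot: [3.141, -0.0, 1.653]
contact_force: [-0.4, 4.4, 5.4]
opening: 0.649
```

>>> {"method": "carry_out", "body": {"rows": "0.6 0.02 0 0 0; 0.6 0 0 0.01 0; 0.6 0 0 0 0"}}

```text
clock: 37.17
eef_pos: [680.0, -91.8, 39.4]
tcp_rot: [3.141, -0.0, 1.653]
contact_force: [-0.1, 3.0, 6.7]
opening: 0.653
```

Release gently, hold, then rise and inspect.

>>> {"method": "carry_out", "body": {"rows": "0.67 0.02 0 0 0; 0.7 0 0 0 0; 0.75 0 0 0 0; 0.78 0 0 0 0; 0.78 0 0 -0.3 0; 0.78 0 0 -0.7 0; 0.78 0 0 -0.8 0; 0.78 -0.4 0 -0.8 0; 0.78 -0.8 0 -0.6 0; 0.78 -0.8 0 0 0; 0.78 -0.3 0 0 0; 0.78 0 0 0 0"}}

```text
clock: 38.67
eef_pos: [684.4, -161.1, 133.5]
tcp_rot: [-3.14, -0.001, 1.651]
contact_force: [0.8, 0.6, -0.8]
opening: 0.78
```

Run:
```python
from h import *
c=cal("wrist");I=r.grab_frame("wrist");cv2.imwrite("pics/w22.png",I)
s=r.sense();print(s["eef_pos"],np.degrees(s["tcp_rot"]),s["contact_force"],s["opening"])
for b in blobs("wrist",I,"copper",54,c,300): print(*b)
S=r.grab_frame("side");crop(S,240,140,100,75,8,"s22")
for b in blobs("side",S,"copper",54,None,25): print("side",*b)
S=r.grab_frame("scene");cv2.imwrite("pics/sc22.png",S)
for b in blobs("scene",S,"copper",54,None,25): print("scene",*b)
```

```text
[ 684.50445868 -160.31374147  133.51933528] [-1.79893118e+02 -5.07193387e-02  9.46427057e+01] [-0.59189682 -0.48601331 -0.50938442] 0.7810107391368888
1998 [326.5 111.4] [679.3 -91.8] [679.3 -91.8] [45.6 17.7] 4.8 4.8
side 73 [306.2 165.6] [681.4 -93.1] [681.8 -93. ] [42.6 17.1] 2.9 2.8
side 81 [279.7 186.6] [672.3   6.6] [673.    6.7] [43.  16.1] 7.2 6.3
scene 71 [339.2 187.6] [669.5   8.1] [669.4   8.2] [44.2 16.9] 5.4 5.2
scene 39 [355.1 213.1] [665.4 -92. ] [665.8 -91.3] [18.6 18.3] 1.9 -42.4
```

View pics/w22.png

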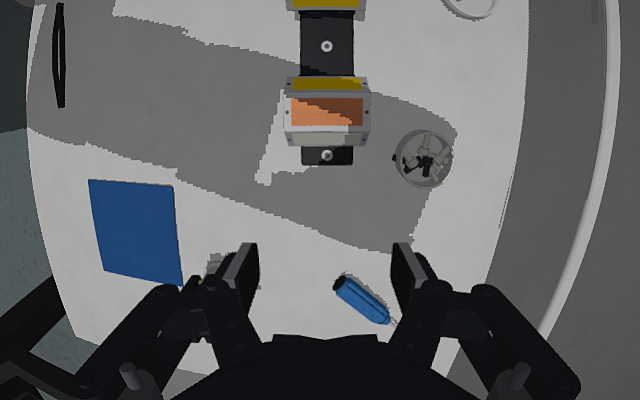

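View pics/s22.png

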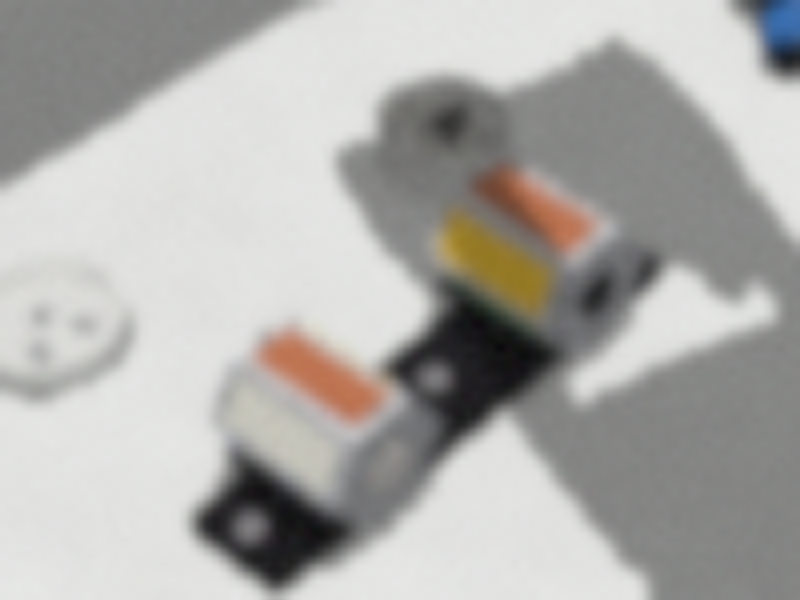

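View pics/sc22.png

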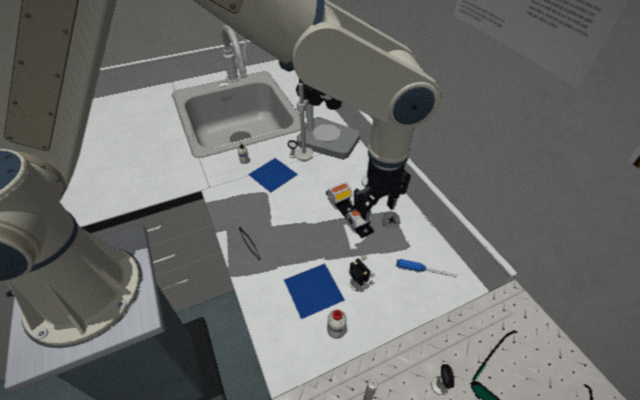

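Run:
```python
from rig import r
s=r.sense();print(s["clock"],s["contact_force"],abs(s["qvel"]).max())
print(r.sign_off())
```

```text
38.825 [-0.18402193  0.66261721 -0.8413297 ] 0.006696802704076922
the job is handed in; nothing more can be done
None
```

Both carriers are in the cradle with copper facing up, seated and let go. I handed the job in at 38.8 s with the gripper open and clear.

- **Carrier B:** My first attempt to roll it failed. Gripped near the middle of its ends, it slid along the mat without turning, so I set it back down. Gripping only the leading top corner of the ends and pressing down rolled it one flat, and I placed it in bay_0.
- **Carrier A:** I carried it to the clear counter and rolled it one flat, so yellow was on top and copper was one flat away. I let go and left it lying still for about 1 s. I then took it again, rolled it one more flat, and placed it in bay_1. It brushed a cheek on the way in with about 4 N; I shifted it slightly before letting go.

**Last checks:**
- **Wrist camera:** The copper flats measured at (670.5, 7.7) and (679.3, -91.8). That is 99.9 mm apart and parallel to the cradle, at the size expected for a flat 54 mm up.
- **Side camera:** It agreed to within about 3 mm.
- **Scene camera:** It agreed on B, but the gripper partly hid A, so its reading for A is about 14 mm off and I did not use it.
- **Other objects:** They looked unmoved in the camera views I took, though I judged this by eye.

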